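# Make up two woodturning class kits

### The job

Make up the two kits for the turning class from the stock on the bench. The blue tray is the pepper mill: the long walnut body blank lying in the long compartment, and the short walnut head blank and the white grinding mechanism upright in the two small compartments, one in each; the yellow tray is the bottle stopper: the pale maple blank lying in the long compartment and the steel stopper standing on its flange in either small one. Set each piece down flat on the tray's floor without dropping it, and leave the red blank, the wax tin and the faceplate where they are.

Things in the scene. Friction and masses are not known exactly. Their poses are not given: they have to be found in the camera images.
- mill_body_c (a point): Pepper-mill body blank: dark brown walnut, square, 50 by 100 by 50 mm high, lying down, its length along its y axis, z up. This point is its centre, 25 mm above its underside. About 0.16 kg.
- mill_head_c (a point): Pepper-mill head blank: dark brown walnut, 50 by 50 mm and 60 mm tall, pencilled diagonals on top, sides along its x and y, z up. This point is its centre, 30 mm above its underside. About 0.1 kg.
- grinder_c (a point): Pepper-mill grinding mechanism, upright: steel foot plate 42 mm across and 6 mm thick, above it a white round body 34 mm across from 6 to 44 mm high (grip here), then a black collar 24 mm across to 52 mm, then a thin shaft 8 mm across to 64 mm. z up. This point is on its axis, 32 mm above its underside. About 0.09 kg.
- maple_c (a point): Bottle-stopper blank: pale cream maple, square, 45 by 75 by 45 mm high, lying down, its length along its y axis, z up. This point is its centre, 22.5 mm above its underside. About 0.1 kg.
- stopper_c (a point): Steel bottle stopper standing on its flange, narrow end up: flange 36 mm across and 6 mm thick, above it a round stem 25 mm across from 6 to 44 mm high with three black rings (grip here), tapering to a blunt tip at 58 mm. z up. This point is on its axis, 29 mm above its underside. About 0.085 kg.
- tray_blue: Shallow blue plastic tray for the pepper-mill kit, fixed to the bench, 160 (its x) by 220 (its y) by 12 mm high, walls 3 mm, floor 3 mm thick. Origin: centre of its underside; z up. A wall along y = 0 and a short wall split it: the LONG compartment is the whole +y half, 155 by 105 mm inside, centred at x 0, y +54 mm; the other half is two SMALL compartments, each 75 (x) by 105 (y) mm inside, centred at x +39, y -54 mm and x -39, y -54 mm.
- tray_yellow: Shallow yellow plastic tray for the bottle-stopper kit, fixed to the bench, 160 (its x) by 220 (its y) by 12 mm high, walls 3 mm, floor 3 mm thick. Origin: centre of its underside; z up. A wall along y = 0 and a short wall split it: the LONG compartment is the whole +y half, 155 by 105 mm inside, centred at x 0, y +54 mm; the other half is two SMALL compartments, each 75 (x) by 105 (y) mm inside, centred at x +39, y -54 mm and x -39, y -54 mm.
- padauk_c (a point): Spare blank, not in either kit: deep red padauk, square, 45 by 75 by 45 mm high, lying among the stock, its length along its y axis, loose. This point is its centre, 22.5 mm above its underside. To be left alone.
- wax_tin_c (a point): Round tin of wax, steel with a green lid, 72 mm across, 40 mm high, loose. This point is its centre, 20 mm above its underside. To be left alone.
- faceplate_c (a point): Dark cast-iron lathe faceplate lying flange down, flange 80 mm across and 9 mm thick, hub 38 mm across to 33 mm high, loose. This point is its centre, 16.5 mm above its underside. To be left alone.

How it is judged:
By the outcome, as a careful person would: the job done as asked, in the order asked, and still so for the second after the job is handed in, with the robot touching nothing.
It also fails if it takes over 109 s, if anything falls off the work surface, if the arm or the gripper's body presses on something with over 40 N, if the wrist force passes 120 N, or if a joint passes its speed limit or range.

### The arm

A 6-joint arm with a two-finger parallel gripper is mounted at the origin on the work surface. World frame = base frame: x ahead of the robot, y to its left, z up, the work surface at z = 0. Lengths are in mm, angles in rad, forces in N, time in s.
With the tool pointing down it reaches from about 350 to 975 mm from the base axis. Payload 17.4 kg.
Tool frame: the origin (TCP) lies at the very end of the fingers, on their centre line; the grasp point (between the pads) lies 19 mm behind it; z points along the fingers, y is the direction in which the jaws open and shut (so a half turn about z gives the same grasp; the last joint's range is limited). The gripper opens to 85 mm and grips with 20 to 120 N. Pads are 22 mm wide; open, the fingers measure 114 mm over their backs; the gripper's body (76 mm by 85 mm) begins 54 mm behind the grasp point. The pads swing forward as they close: fully open they stand 13 mm farther back than shut.
Start: joints at [1.075, 0.116, 1.442, -0, 1.584, -0.038], TCP at [298.342, 605.495, 231.303] pointing down, gripper open.
Joint ranges: [-2.83, 2.83], [-0.83, 2.19], [0.07, 2.5], [-1.14, 4.28], [0.01, 3], [-2.97, 2.97]. Speed limits (rad/s): [1.89, 1.89, 2.22, 3.14, 3.14, 3.14].

### API

Orientations are given as a unit quaternion [w, x, y, z].
In Python, from station import status, optics, workorder gives the robot as it stands.
- The arm moves only by the tool send_rows, never from a script. Its argument "commands" is a list of rows, each a list of 3 entries, a list of its own where there are three numbers: the opening, from -1 (shut) to 1 (fully open), so that 0 is half open, then the shift along the tool's x, y, z in mm, then the turn, a rotation vector about the tool's x, y, z in units of 6 degrees (1.0 is 6 degrees). In form: [[grip, [x, y, z], [wx, wy, wz]], ...]. A call has 1 to 10 rows; each row is the pose to reach, as a shift and turn from the pose measured when the call began, along the tool's axes at that moment; what a row does not reach only later rows make up. A row lasts 1/12 s, in which the tool goes at most 41.7 mm and 7.16 degrees, less where a joint would pass 70% of its speed; a pose out of reach is approached as far as the arm can. A call with a gripper value outside its range is refused whole. The fingers move at their own pace and stop on an object; "newtons" is the grip in N (left out, the last holds). Time passes only in rows, so rows that repeat a pose let the fingers close. It gives the time, the measured TCP pose, the force and the opening at its end, in the units of the state.
- status.state(): the state, without advancing time (a new reading comes with each control period).
- optics.capture(name): name is "scene" or "top" or "wrist"; returns a dict with "img" (480x640x3 uint8, blue, green, red), "mtx" (3x3 intrinsics, pixels), "rvec" (rotation vector, rad) and "tvec" (3), from world to camera coordinates, as OpenCV has them; the wrist camera has in their place "T_tool_cam" (4x4, takes a point from camera to tool coordinates, whose origin is the TCP and whose axes are the flange's). Camera axes: x right, y down, z forward; pixel columns grow to the right and rows downward; lengths in mm; the calibration is good to about 2 mm. The wrist camera is an equidistant fisheye: a pixel r from the principal point sees the ray r / f radians off the axis. A picture is of the moment at which its call begins: read the wrist's pose just before it. There is no depth.
- workorder.close_job(): hands the job in, once; it reports no verdict.
The state is a dict: "t": time; "qpos": joint angles; "dq": joint speeds; "tau": joint torques, N m; "tool_pos": TCP position; "orientation": TCP orientation; "ft_force": force on the tool from outside, world axes, zero at the start; "ft_torque": the same for the moment, N m; "gripper_width": opening from 0.0 (shut) to 1.0 (fully open).
Only numpy, scipy, OpenCV 4.12 (cv2) and the standard library are available. Lean on these libraries where they do the work, as an engineer would, in place of code of your own. Each camera call takes 0.05 s, during which the arm holds its last target.

## Working session

There is one attempt and no reset: what is moved stays moved. The work goes in short steps, Python scripts to look and compute and a tool call to move; the robot and the scene stay as the last step left them, time stands still between calls to the robot, and variables do not carry over. Pictures are saved under pics/ and viewed, and the job is handed in when it is done.

Besides the shell and the picture viewer there is one more tool, called after "Emit:" as a command line: name --argument value ..., lists and objects as JSON in quotes. send_rows: Moves the arm, as the interface text tells. Its arguments: {"type":"object","properties":{"commands":{"type":"array","items":{"type":"array"}},"newtons":{"type":"number"}},"required":["commands"]}

```bash
ls; mkdir -p pics
python3 - <<'E'
from station import status, optics
import cv2
s=status.state();print({k:(v if not hasattr(v,'tolist') else v.tolist()) for k,v in s.items()})
for n in ["scene","top","wrist"]:
    c=optics.capture(n);cv2.imwrite(f"pics/{n}0.png",c["img"])
    print(n,{k:v for k,v in c.items() if k!="img"})
E
```

```text
pics
{'t': 0.0, 'qpos': [1.0751645119017152, 0.11645406587117042, 1.4422533816015017, 9.562852930012137e-06, 1.584001092750905, -0.03782604654767076], 'dq': [0.0010569590600405445, -0.0005567837150000528, 0.00021949321482517053, 0.00011804898337616108, 0.0015068494923232772, 0.00037813703800907794], 'tau': [0.000821497778815683, -73.19799184799194, -63.24807643890381, 3.410079216337181e-05, 0.006260671361815184, 4.516969625001366e-06], 'tool_pos': [298.26821346244617, 605.3142112259462, 230.5910764623435], 'orientation': [-0.00015167324921832237, 0.22690906752094084, 0.9739157888407015, -0.0005369532534669271], 'ft_force': [0.6663836407212045, -0.25739993351344037, 0.36641200098405524], 'ft_torque': [0.03866585643452822, -0.015479320686609788, -0.03501491284158929], 'gripper_width': 1.0020482677390077}
scene {'mtx': array([[445.53863946,   0.        , 316.48646574],
       [  0.        , 445.53863946, 245.44357106],
       [  0.        ,   0.        ,   1.        ]]), 'rvec': array([ 1.45054025,  2.10354707, -0.90344603]), 'tvec': array([ 232.70493853, -338.9108874 , 1248.95693146])}
top {'mtx': array([[534.39987907,   0.        , 323.0423744 ],
       [  0.        , 534.39987907, 228.45165326],
       [  0.        ,   0.        ,   1.        ]]), 'rvec': array([ 2.22000275, -2.18672003,  0.05508103]), 'tvec': array([-10.79195697, 589.95325699, 974.89685572])}
wrist {'mtx': array([[371.64829954,   0.        , 322.79518736],
       [  0.        , 371.64829954, 239.41342679],
       [  0.        ,   0.        ,   1.        ]]), 'T_tool_cam': array([[-1.03054581e-04, -9.47285256e-01, -3.20391374e-01,
         8.08365471e+01],
       [ 9.99999822e-01,  9.08285725e-05, -5.90200442e-04,
         7.69848691e-01],
       [ 5.88188868e-04, -3.20391378e-01,  9.47285078e-01,
        -1.43616188e+02],
       [ 0.00000000e+00,  0.00000000e+00,  0.00000000e+00,
         1.00000000e+00]])}
```

View pics/scene0.png

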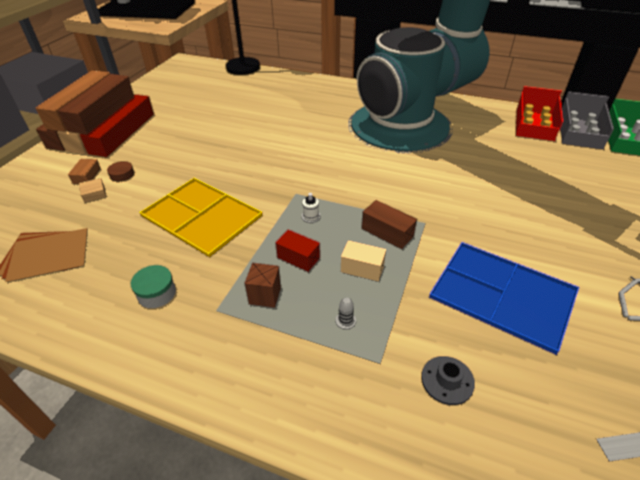

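View pics/top0.png

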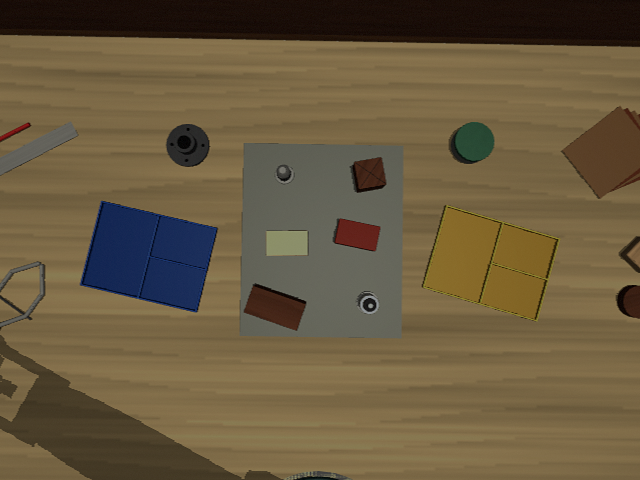

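View pics/wrist0.png

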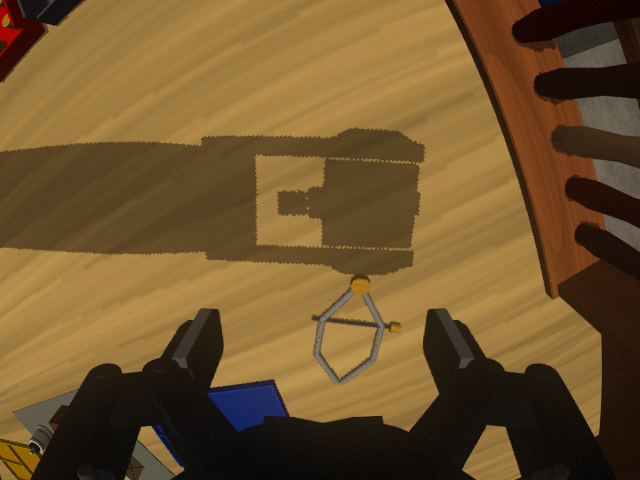

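```bash
cat > h.py <<'E'
import numpy as np,cv2
from scipy.spatial.transform import Rotation as R
from station import status,optics
def cap(n):
    c=optics.capture(n);return c
def ray(c,uv):
    uv=np.array(uv,float).reshape(-1,2)
    p=np.c_[(uv-[c["mtx"][0,2],c["mtx"][1,2]])/c["mtx"][0,0],np.ones(len(uv))]
    Rm=cv2.Rodrigues(np.array(c["rvec"]))[0];o=-Rm.T@c["tvec"]
    return o,p@Rm
def plane(c,uv,z):
    o,d=ray(c,uv);return o+d*((z-o[2])/d[:,2])[:,None]
def tri(c1,p1,c2,p2):
    o1,d1=ray(c1,p1);o2,d2=ray(c2,p2);d1=d1[0]/np.linalg.norm(d1[0]);d2=d2[0]/np.linalg.norm(d2[0])
    t=np.linalg.lstsq(np.c_[d1,-d2],o2-o1,rcond=None)[0]
    a=o1+d1*t[0];b=o2+d2*t[1];return (a+b)/2,np.linalg.norm(a-b)
def proj(c,P):
    return cv2.projectPoints(np.array(P,float).reshape(-1,3),np.array(c["rvec"]),np.array(c["tvec"]),c["mtx"],None)[0].reshape(-1,2)
def st():
    s=status.state();return s
E
python3 - <<'E'
import cv2
t=cv2.imread('pics/top0.png');s=cv2.imread('pics/scene0.png')
a=cv2.resize(t[135:345,235:410],None,fx=4,fy=4,interpolation=cv2.INTER_CUBIC)[:, :]
cv2.imwrite('pics/ta.png',cv2.resize(t[140:340,238:408],None,fx=3,fy=3,interpolation=cv2.INTER_CUBIC))
cv2.imwrite('pics/sa.png',cv2.resize(s[180:370,210:440],None,fx=3,fy=3,interpolation=cv2.INTER_CUBIC))
E
```

```text
(no output)
```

View pics/ta.png

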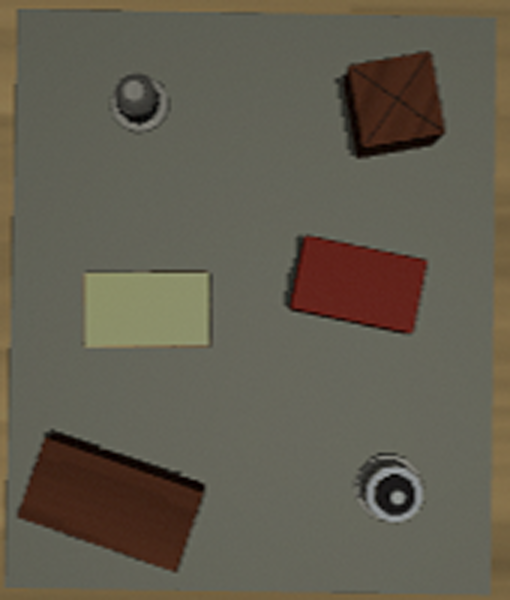

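View pics/sa.png

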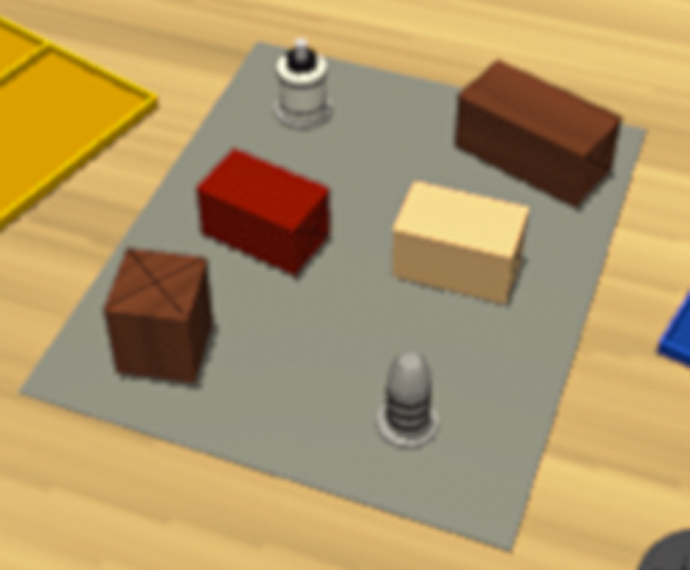

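```bash
cat > m1.py <<'E'
from h import *
ct=cap("top");cs=cap("scene")
T=lambda p:(np.array(p,float)+.5)/3-.5+[238,140]
S=lambda p:(np.array(p,float)+.5)/3-.5+[210,180]
C={'body':([(18,516),(178,572),(205,488),(47,438)],[(620,118),(499,61),(458,97),(582,153)]),
'head':([(348,65),(428,52),(443,133),(359,147)],[(187,318),(107,308),(125,248),(208,257)]),
'maple':([(85,271),(210,271),(210,347),(85,347)],[(515,257),(393,235),(416,182),(528,206)]),
'padauk':([(305,236),(427,260),(411,332),(292,308)],[(297,239),(198,189),(233,149),(329,187)]),
'grshaft':([(397,496)],[(301,42)]),'grbody':([(392,491)],[(301,66)]),'stoptip':([(136,90)],[(409,356)])}
for k,(a,b) in C.items():
    P=[tri(ct,T(p),cs,S(q)) for p,q in zip(a,b)]
    X=np.array([p[0] for p in P]);g=[round(p[1],1) for p in P]
    print(k,X.mean(0).round(1),'z',X[:,2].round(1),'gap',g)
    if len(X)==4:
        L=[np.linalg.norm(X[i]-X[i-1])for i in range(4)]
        z=X[:,2].mean();Q=plane(ct,T(a),z)[:,:2]
        # edge dirs
        e=[np.degrees(np.arctan2(*(Q[i]-Q[(i+1)%4])[::-1]))%90 for i in range(4)]
        print('   top-plane centre',Q.mean(0).round(1),'lens',[round(np.linalg.norm(Q[i]-Q[(i+1)%4]),1)for i in range(4)],'ang',np.round(e,1))
img=ct["img"];hsv=cv2.cvtColor(img,cv2.COLOR_BGR2HSV)
for n,lo,hi in [('blue',(100,120,40),(130,255,255)),('yellow',(18,200,90),(30,255,255)),('maple',(22,40,130),(45,130,255)),('red',(0,170,70),(5,255,255)),('red2',(170,150,60),(180,255,255)),('green',(50,100,20),(90,255,255))]:
    m=cv2.inRange(hsv,lo,hi);cc=cv2.findContours(m,cv2.RETR_EXTERNAL,cv2.CHAIN_APPROX_NONE)[0]
    if not cc: print(n,'none');continue
    c=max(cc,key=cv2.contourArea);r=cv2.minAreaRect(c)
    Q=plane(ct,cv2.boxPoints(r),12 if n in('blue','yellow') else 45)[:,:2]
    e=[np.degrees(np.arctan2(*(Q[i]-Q[(i+1)%4])[::-1]))%90 for i in range(4)]
    print(n,cv2.contourArea(c),np.round(r[0],1),'c',Q.mean(0).round(1),'lens',[round(np.linalg.norm(Q[i]-Q[i-1]),1)for i in range(2)],np.round(e,1),Q.round(0).tolist())
# round things
crop=cv2.GaussianBlur(cv2.resize(cv2.cvtColor(img,6),None,fx=4,fy=4,interpolation=cv2.INTER_CUBIC),(0,0),1)
def big(u,v,name):
    p=img[v-20:v+20,u-20:u+20];return cv2.resize(p,(400,400),interpolation=cv2.INTER_CUBIC)
def bigs(u,v):
    return cv2.resize(cs["img"][v-20:v+20,u-20:u+20],(400,400),interpolation=cv2.INTER_CUBIC)
cv2.imwrite('pics/rounds.png',cv2.resize(np.vstack([np.hstack([big(284,173,''),big(369,303,'')]),np.hstack([bigs(346,312),bigs(310,207)])]),(600,600)))
E
python3 m1.py
```

```text
body [447.1  81.4  47.4] z [46.8 45.6 47.5 49.7] gap [np.float64(1.6), np.float64(1.3), np.float64(1.7), np.float64(0.2)]
   top-plane centre [447.2  81.3] lens [np.float64(99.9), np.float64(51.7), np.float64(97.9), np.float64(48.8)] ang [71.6 73.  73.3 70.7]
head [688.3 -82.4  58.5] z [59.5 58.4 57.3 58.6] gap [np.float64(0.4), np.float64(0.5), np.float64(2.8), np.float64(2.4)]
   top-plane centre [688.1 -81.8] lens [np.float64(48.0), np.float64(48.9), np.float64(50.3), np.float64(49.0)] ang [10.2 11.  10.4  8.3]
maple [562.3  63.1  41.8] z [43.7 37.4 41.7 44.5] gap [np.float64(2.7), np.float64(0.4), np.float64(1.0), np.float64(0.3)]
   top-plane centre [562.4  62.7] lens [np.float64(74.6), np.float64(45.4), np.float64(74.5), np.float64(45.3)] ang [0.9 0.9 0.9 1.1]
padauk [579.3 -63.1  40.1] z [34.8 41.2 41.8 42.7] gap [np.float64(2.0), np.float64(1.6), np.float64(1.9), np.float64(0.7)]
   top-plane centre [579.3 -63.3] lens [np.float64(74.5), np.float64(44.2), np.float64(72.6), np.float64(43.9)] ang [79.7 78.1 79.5 80.6]
grshaft [455.7 -85.7  63.6] z [63.6] gap [np.float64(0.8)]
gr
[... 265 characters left out ...]
95.0], [433.0, 228.0]]
yellow none
maple 904.0 [286. 243.] c [561.7  64. ] lens [np.float64(42.8), np.float64(71.4)] [0.9 0.9 0.9 1.1] [[583.0, 100.0], [584.0, 29.0], [541.0, 28.0], [540.0, 99.0]]
red 942.0 [356.9 234.3] c [579.2 -62.3] lens [np.float64(73.7), np.float64(43.8)] [78.9 79.  78.7 79. ] [[565.0, -22.0], [608.0, -30.0], [594.0, -103.0], [551.0, -94.0]]
red2 0.0 [ 26. 127.] c [762.7 534. ] lens [np.float64(0.0), np.float64(0.0)] [0. 0. 0. 0.] [[763.0, 534.0], [763.0, 534.0], [763.0, 534.0], [763.0, 534.0]]
green 1121.0 [473.8 141.3] c [ 750.3 -271.1] lens [np.float64(68.7), np.float64(68.5)] [45.8 45.3 45.6 45.4] [[750.0, -223.0], [799.0, -271.0], [751.0, -319.0], [702.0, -272.0]]
```

View pics/rounds.png

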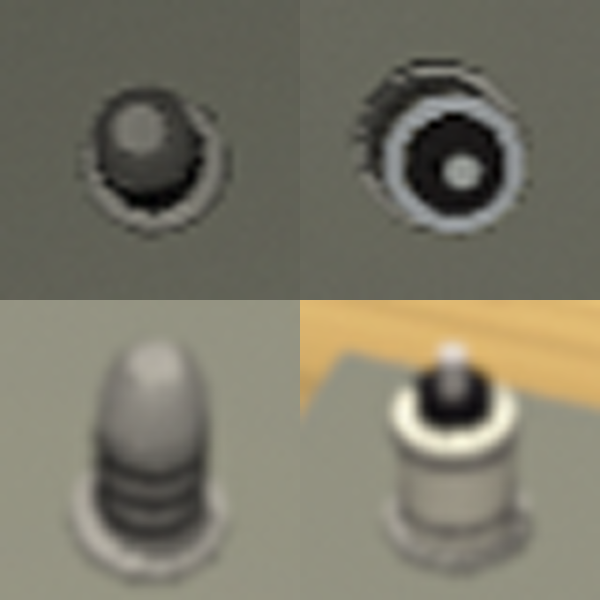

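```bash
cat > m2.py <<'E'
from h import *
ct=cap("top");cs=cap("scene")
img=ct["img"];hsv=cv2.cvtColor(img,cv2.COLOR_BGR2HSV);hs=cv2.cvtColor(cs["img"],cv2.COLOR_BGR2HSV)
print(hsv[262,470],hsv[262,540],hs[215,200],hs[290,500])
def quad(h,lo,hi):
    m=cv2.morphologyEx(cv2.inRange(h,lo,hi),cv2.MORPH_CLOSE,np.ones((5,5)));m=cv2.morphologyEx(m,cv2.MORPH_OPEN,np.ones((5,5)))
    c=max(cv2.findContours(m,cv2.RETR_EXTERNAL,cv2.CHAIN_APPROX_NONE)[0],key=cv2.contourArea)
    hu=cv2.convexHull(c)
    q=cv2.approxPolyDP(hu,0.03*cv2.arcLength(hu,True),True).reshape(-1,2).astype(float);return q,cv2.contourArea(c)
for n,a in [('blue',[(100,120,40),(130,255,255)]),('yellow',[(19,215,100),(32,255,255)])]:
    qt,A=quad(hsv,*a);qs,B=quad(hs,*a)
    print(n,A,B,len(qt),len(qs))
    P=plane(ct,qt,12);print(P.round(1)[:,:2].tolist(),'c',P.mean(0).round(1),'lens',[round(np.linalg.norm(P[i]-P[i-1]),1) for i in range(len(P))],[round(np.degrees(np.arctan2(*(P[i]-P[i-1])[1::-1]))%180,1) for i in range(len(P))])
    if len(qs)==4:
        W=plane(cs,qs,12)
        for i in range(4):
            j=np.argmin(np.linalg.norm(W-P[i],axis=1));X,g=tri(ct,qt[i],cs,qs[j]);print('  corner',X.round(1),round(g,1))
for n,uv,z in [('stop flange',(284.2,173.6),6),('stop tip',(281.9,169.6),58),('grinder ring',(369,304.1),44),('grinder shaft',(369+1.2,304.1+1.3),64),('grinder foot',(367,301.3),6)]:
    print(n,plane(ct,uv,z)[0].round(1))
E
python3 m2.py
```

```text
[ 21 179 134] [ 21 183 128] [ 22 255 155] [110 221 106]
blue 10154.0 8583.0 4 4
[[632.7, 408.9], [587.9, 197.6], [435.0, 228.8], [481.3, 440.6]] c [534.2 319.   12. ] lens [np.float64(154.7), np.float64(216.1), np.float64(156.0), np.float64(216.8)] [np.float64(168.2), np.float64(78.0), np.float64(168.5), np.float64(77.7)]
  corner [633.2 410.    6.9] 2.0
  corner [588.3 199.9   1.1] 0.3
  corner [434.2 230.4   4.6] 0.2
  corner [481.2 440.5   9.7] 2.1Traceback (most recent call last):
  File "m2.py", line 11, in <module>
    qt,A=quad(hsv,*a);qs,B=quad(hs,*a)
         ~~~~^^^^^^^^
  File "m2.py", line 7, in quad
    c=max(cv2.findContours(m,cv2.RETR_EXTERNAL,cv2.CHAIN_APPROX_NONE)[0],key=cv2.contourArea)
ValueError: max() iterable argument is empty
```

```bash
sed -i 's/(19,215,100),(32,255,255)\]/(18,160,90),(32,255,255)]/; s/qs,B=quad(hs,\*a)/qs,B=quad(hs,*(a if n=="blue" else [(19,235,100),(32,255,255)]))/' m2.py; sed -i 's/^print(hsv.*/print(hsv[262,470],hsv[225,430],hsv[320,470],hs[240,150])/' m2.py; python3 m2.py
```

```text
[ 21 179 135] [ 19 111 113] [ 20 110 114] [ 19 127 203]
blue 10153.0 8583.0 4 4
[[632.7, 408.9], [587.9, 197.6], [435.0, 228.8], [481.3, 440.6]] c [534.2 319.   12. ] lens [np.float64(154.7), np.float64(216.1), np.float64(156.0), np.float64(216.8)] [np.float64(168.2), np.float64(78.0), np.float64(168.5), np.float64(77.7)]
  corner [633.2 410.    6.9] 2.0
  corner [588.3 199.9   1.1] 0.3
  corner [434.2 230.4   4.6] 0.2
  corner [481.2 440.5   9.7] 2.1
yellow 10021.0 4795.5 4 4
[[635.3, -229.4], [579.0, -437.7], [429.2, -396.5], [484.9, -189.6]] c [ 532.1 -313.3   12. ] lens [np.float64(155.5), np.float64(215.7), np.float64(155.4), np.float64(214.3)] [np.float64(165.2), np.float64(74.9), np.float64(164.6), np.float64(74.9)]
  corner [ 637.4 -234.     5.3] 6.5
  corner [ 578.2 -435.8   12.8] 3.2
  corner [ 427.4 -396.4    6. ] 5.3
  corner [ 484.2 -194.3   -6.2] 2.5
stop flange [691.7  72.1   6. ]
stop tip [691.3  72.8  58. ]
grinder ring [455.2 -85.4  44. ]
grinder shaft [454.9 -85.7  64. ]
grinder foot [456.6 -85.3   6. ]
```

```bash
cat > go.py <<'E'
import sys
from h import *
# usage: go.py x y z yang
def go(x,y,z,a):
    s=st();q=s["orientation"];Rm=R.from_quat([q[1],q[2],q[3],q[0]])
    p=np.array(s["tool_pos"])
    best=None
    for aa in (a,a+180):
        r=np.radians(aa);yv=np.array([np.cos(r),np.sin(r),0]);zv=np.array([0,0,-1.]);xv=np.cross(yv,zv)
        rv=(Rm.inv()*R.from_matrix(np.c_[xv,yv,zv])).as_rotvec()
        if best is None or np.linalg.norm(rv)<np.linalg.norm(best):best=rv
    d=Rm.inv().apply(np.array([x,y,z])-p)
    yv=Rm.as_matrix()[:,1]
    print('t',round(s["t"],2),'pos',p.round(1),'yang',round(np.degrees(np.arctan2(yv[1],yv[0])),1),'w',round(s["gripper_width"],3),'F',np.round(s["ft_force"],1),'q',np.round(s["qpos"],2))
    print(' SHIFT',d.round(1).tolist(),'TURN',np.round(np.degrees(best)/6,2).tolist(),'rows>=',round(max(np.linalg.norm(d)/41.7,np.degrees(np.linalg.norm(best))/7.16),1))
v=list(map(float,sys.argv[1:]))
for i in range(0,len(v),4): go(*v[i:i+4])
E
python3 go.py 447 81.4 120 -18.1
```

```text
t 0.45 pos [298.3 605.5 231.2] yang 63.8 w 1.001 F [ 0.7  0.3 -0.7] q [ 1.08  0.12  1.44  0.    1.58 -0.04]
 SHIFT [-365.0, -404.4, 111.3] TURN [-0.0, 0.0, 13.64] rows>= 13.3
```

Emit:
send_rows --commands '[[1, [-25, -28, 8], [0, 0, 1]], [1, [-55, -61, 17], [0, 0, 2.1]], [1, [-85, -94, 26], [0, 0, 3.2]], [1, [-115, -127, 35], [0, 0, 4.3]], [1, [-145, -160, 44], [0, 0, 5.4]], [1, [-175, -193, 53], [0, 0, 6.5]], [1, [-205, -226, 62], [0, 0, 7.6]], [1, [-235, -260, 71], [0, 0, 8.7]], [1, [-265, -293, 80], [0, 0, 9.8]], [1, [-295, -326, 90], [0, 0, 10.9]]]' --newtons 40

```text
t: 1.28
tool_pos: [409.4, 214.1, 148.7]
orientation: [0.0, 0.719, 0.695, 0.0]
ft_force: [1.1, 0.3, 0.1]
gripper_width: 1.001
```

```bash
python3 go.py 447 81.4 120 -18.1
```

```text
t 1.28 pos [409.4 214.1 148.7] yang -1.9 w 1.001 F [1.1 0.3 0.1] q [ 0.43 -0.33  1.99 -0.    1.48  0.46]
 SHIFT [-131.4, 42.1, 28.7] TURN [0.01, -0.0, 2.69] rows>= 3.4
```

Emit:
send_rows --commands '[[1, [-30, 10, 7], [0, 0, 0.7]], [1, [-60, 20, 14], [0, 0, 1.4]], [1, [-90, 29, 20], [0, 0, 2]], [1, [-115, 37, 25], [0, 0, 2.5]], [1, [-131, 42, 29], [0, 0, 2.7]], [1, [-131, 42, 29], [0, 0, 2.7]], [1, [-131, 42, 29], [0, 0, 2.7]]]'

```text
t: 1.87
tool_pos: [447.0, 81.2, 119.7]
orientation: [0.0, 0.81, 0.586, 0.0]
ft_force: [-0.6, 0.2, 0.5]
gripper_width: 1.004
```

```bash
python3 go.py 447 81.4 9 -18.1
python3 - <<'E'
from h import *
cv2.imwrite('pics/w1.png',cap("wrist")["img"])
E
```

```text
t 1.87 pos [447.   81.2 119.7] yang -18.2 w 1.004 F [-0.6  0.2  0.5] q [ 0.12 -0.33  2.04  0.    1.44  0.44]
 SHIFT [0.1, -0.1, 110.7] TURN [0.01, -0.01, -0.02] rows>= 2.7
```

View pics/w1.png

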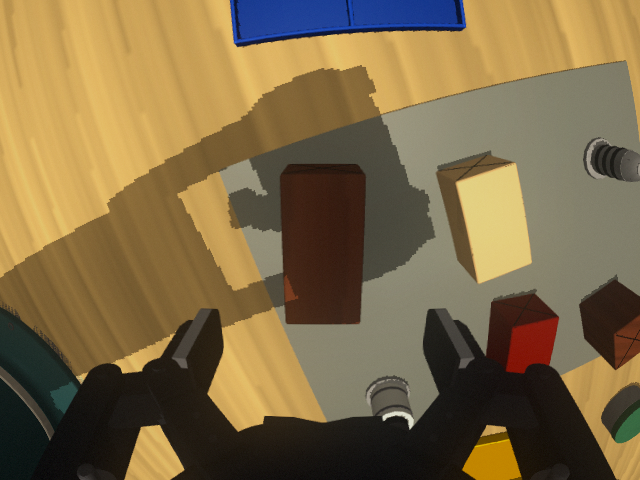

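```bash
cat >> h.py <<'E'
def wplane(s,c,uv,z):
    uv=np.array(uv,float).reshape(-1,2)-c["mtx"][:2,2];f=c["mtx"][0,0]
    r=np.linalg.norm(uv,axis=1);th=r/f
    d=np.c_[uv/r[:,None]*np.sin(th)[:,None],np.cos(th)]
    q=s["orientation"];Rm=R.from_quat([q[1],q[2],q[3],q[0]]).as_matrix()
    T=np.array(c["T_tool_cam"]);o=Rm@T[:3,3]+s["tool_pos"];d=d@(Rm@T[:3,:3]).T
    return o+d*((z-o[2])/d[:,2])[:,None]
E
python3 - <<'E'
from h import *
s=st();c=cap("wrist")
P=wplane(s,c,[(281,175),(365,175),(360,323),(287,323)],50)
print(P.round(1),P.mean(0),[np.linalg.norm(P[i]-P[i-1]).round(1) for i in range(4)])
E
```

```text
[[441.2 136.6  50. ]
 [487.6 121.4  50. ]
 [457.3  27.5  50. ]
 [410.7  42.8  50. ]] [449.21098073  82.05434054  50.        ] [np.float64(98.7), np.float64(48.8), np.float64(98.7), np.float64(49.0)]
```

Emit:
send_rows --commands '[[1, [1, 0.5, 25], [0, 0, 0]], [1, [1, 0.5, 58], [0, 0, 0]], [1, [1, 0.5, 90], [0, 0, 0]], [1, [1, 0.5, 108], [0, 0, 0]], [1, [1, 0.5, 111], [0, 0, 0]], [1, [1, 0.5, 111], [0, 0, 0]], [1, [1, 0.5, 111], [0, 0, 0]]]'

```text
t: 2.55
tool_pos: [448.5, 83.7, 10.4]
orientation: [0.0, 0.809, 0.587, 0.001]
ft_force: [0.4, 0.4, -0.2]
gripper_width: 1.001
```

Emit:
send_rows --commands '[[-1, [0, 0, 0], [0, 0, 0]], [-1, [0, 0, 0], [0, 0, 0]], [-1, [0, 0, 0], [0, 0, 0]], [-1, [0, 0, 0], [0, 0, 0]], [-1, [0, 0, 0], [0, 0, 0]], [-1, [0, 0, 0], [0, 0, 0]], [-1, [0, 0, 0], [0, 0, 0]], [-1, [0, 0, 0], [0, 0, 0]]]'

```text
t: 3.22
tool_pos: [449.2, 83.9, 11.6]
orientation: [0.001, 0.809, 0.587, 0.002]
ft_force: [-1.6, 1.1, 7.5]
gripper_width: 0.578
```

```bash
python3 go.py 447 81.4 120 -18.1
python3 - <<'E'
from h import *
cv2.imwrite('pics/w2.png',cap("wrist")["img"])
E
```

```text
t 3.22 pos [449.2  83.9  11.6] yang -18.0 w 0.578 F [-1.6  1.1  7.5] q [ 0.13 -0.22  2.14  0.    1.22  0.44]
 SHIFT [-2.8, -0.9, -108.4] TURN [0.04, -0.02, 0.01] rows>= 2.6
```

View pics/w2.png

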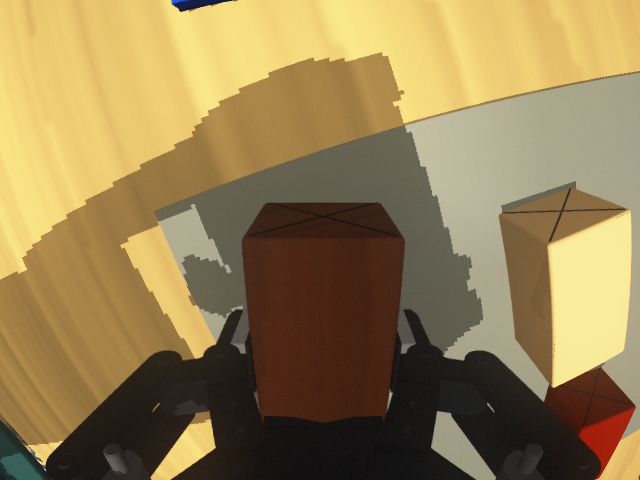

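Emit:
send_rows --commands '[[-1, [0, 0, -10], [0, 0, 0]], [-1, [0, 0, -35], [0, 0, 0]], [-1, [0, 0, -68], [0, 0, 0]], [-1, [0, 0, -95], [0, 0, 0]], [-1, [0, 0, -108], [0, 0, 0]], [-1, [0, 0, -108], [0, 0, 0]]]'

```text
t: 3.77
tool_pos: [449.9, 83.9, 123.1]
orientation: [0.002, 0.809, 0.587, 0.004]
ft_force: [0.3, 0.3, -3.0]
gripper_width: 0.581
```

```bash
python3 go.py 546 372 120 77.8
```

```text
t 3.77 pos [449.9  83.9 123.1] yang -18.0 w 0.581 F [ 0.3  0.3 -3. ] q [ 0.13 -0.33  2.03  0.    1.43  0.44]
 SHIFT [303.7, 2.0, 4.5] TURN [0.03, -0.09, 14.03] rows>= 11.8
```

Emit:
send_rows --commands '[[-1, [10, 0, 0], [0, 0, -0.6]], [-1, [30, 0, 0], [0, 0, -1.7]], [-1, [52, 0, 1], [0, 0, -2.85]], [-1, [75, 1, 1], [0, 0, -4]], [-1, [98, 1, 2], [0, 0, -5.15]], [-1, [121, 1, 2], [0, 0, -6.3]], [-1, [144, 1, 2], [0, 0, -7.45]], [-1, [167, 1, 3], [0, 0, -8.6]], [-1, [190, 1, 3], [0, 0, -9.75]], [-1, [213, 1, 3], [0, 0, -10.9]]]'

```text
t: 4.6
tool_pos: [516.5, 286.9, 118.7]
orientation: [0.003, 0.361, 0.933, 0.002]
ft_force: [0.2, -0.9, -1.5]
gripper_width: 0.582
```

```bash
python3 go.py 546 372 120 77.8
```

```text
t 4.6 pos [516.5 286.9 118.7] yang 47.7 w 0.582 F [ 0.2 -0.9 -1.5] q [ 0.47 -0.02  1.76 -0.    1.39 -0.37]
 SHIFT [35.4, 82.8, -1.1] TURN [0.04, 0.06, -5.02] rows>= 4.2
```

Emit:
send_rows --commands '[[-1, [9, 20, 0], [0, 0, -1.15]], [-1, [18, 40, 0], [0, 0, -2.3]], [-1, [25, 60, 0], [0, 0, -3.4]], [-1, [32, 75, 0], [0, 0, -4.4]], [-1, [35, 83, 0], [0, 0, -5]], [-1, [35, 83, 0], [0, 0, -5]], [-1, [35, 83, 0], [0, 0, -5]]]'

```text
t: 5.18
tool_pos: [545.8, 371.5, 116.9]
orientation: [0.002, 0.108, 0.994, -0.0]
ft_force: [-0.1, 0.0, -2.8]
gripper_width: 0.579
```

```bash
python3 go.py 546 372 18 77.8;  python3 - <<'E'
from h import *
cv2.imwrite('pics/w3.png',cap("wrist")["img"])
E
```

```text
t 5.18 pos [545.8 371.5 116.9] yang 77.6 w 0.579 F [-0.1  0.  -2.8] q [ 0.56  0.13  1.61 -0.    1.39 -0.79]
 SHIFT [0.4, 0.5, 98.9] TURN [0.0, 0.05, -0.03] rows>= 2.4
```

View pics/w3.png

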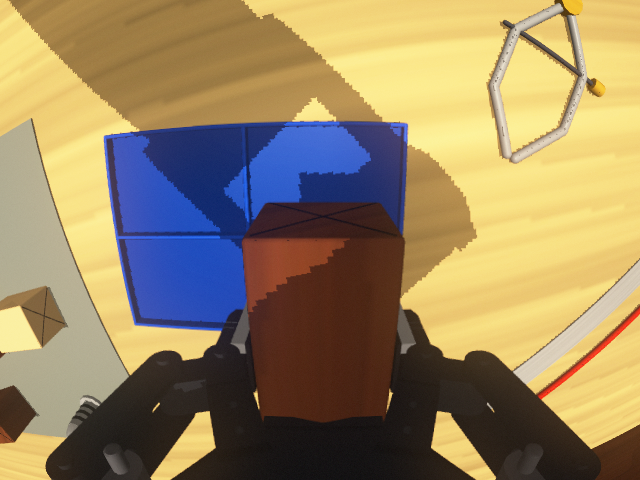

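Emit:
send_rows --commands '[[-1, [0, 0.5, 20], [0, 0, 0]], [-1, [0, 0.5, 50], [0, 0, 0]], [-1, [0, 0.5, 78], [0, 0, 0]], [-1, [0, 0.5, 92], [0, 0, 0]], [-1, [0, 0.5, 97], [0, 0, 0]], [-1, [0, 0.5, 98], [0, 0, 0]], [-1, [0, 0.5, 98], [0, 0, 0]]]'

```text
t: 5.82
tool_pos: [547.0, 371.7, 20.6]
orientation: [0.003, 0.109, 0.994, 0.0]
ft_force: [-0.6, 0.5, -0.9]
gripper_width: 0.583
```

```bash
python3 go.py 546 372 14.6 77.8
python3 - <<'E'
from h import *
cv2.imwrite('pics/s3.png',cap("scene")["img"][200:400,380:640].repeat(3,0).repeat(3,1))
E
```

```text
t 5.82 pos [547.  371.7  20.6] yang 77.5 w 0.583 F [-0.6  0.5 -0.9] q [ 0.56  0.22  1.68 -0.    1.24 -0.79]
 SHIFT [1.1, 0.1, 6.0] TURN [0.01, 0.06, -0.05] rows>= 0.1
```

View pics/s3.png

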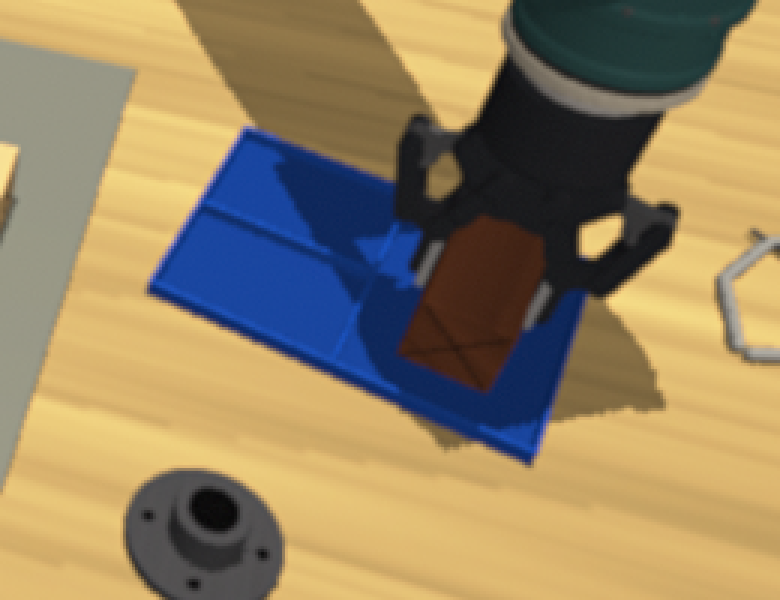

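Emit:
send_rows --commands '[[-1, [0, 0, 1.5], [0, 0, 0]], [-1, [0, 0, 3], [0, 0, 0]], [-1, [0, 0, 4.5], [0, 0, 0]], [-1, [0, 0, 5.5], [0, 0, 0]], [-1, [0, 0, 5.5], [0, 0, 0]]]'

```text
t: 6.28
tool_pos: [547.2, 371.9, 15.5]
orientation: [0.003, 0.109, 0.994, 0.001]
ft_force: [0.2, 0.6, -1.7]
gripper_width: 0.581
```

Emit:
send_rows --commands '[[-1, [0, 0, 0.7], [0, 0, 0]], [-1, [0, 0, 1.3], [0, 0, 0]], [-1, [0, 0, 1.5], [0, 0, 0]]]'

```text
t: 6.53
tool_pos: [547.4, 372.0, 14.8]
orientation: [0.004, 0.109, 0.994, 0.001]
ft_force: [-1.1, -1.6, 7.9]
gripper_width: 0.577
```

Emit:
send_rows --commands '[[0.3, [0, 0, 0], [0, 0, 0]], [0.4, [0, 0, 0], [0, 0, 0]], [0.5, [0, 0, 0], [0, 0, 0]], [0.5, [0, 0, 0], [0, 0, 0]], [0.5, [0, 0, -8], [0, 0, 0]], [0.5, [0, 0, -35], [0, 0, 0]], [0.5, [0, 0, -68], [0, 0, 0]], [0.5, [0, 0, -90], [0, 0, 0]], [0.5, [0, 0, -100], [0, 0, 0]], [0.5, [0, 0, -100], [0, 0, 0]]]'

```text
t: 7.37
tool_pos: [547.6, 372.4, 118.0]
orientation: [0.005, 0.109, 0.994, 0.002]
ft_force: [1.3, -0.1, -0.6]
gripper_width: 0.75
```

```bash
python3 go.py 688 -82 130 10.2 688 -82 130 -79.8 ;  python3 - <<'E'
from h import *
cv2.imwrite('pics/w4.png',cap("wrist")["img"])
E
```

```text
t 7.37 pos [547.6 372.4 118. ] yang 77.5 w 0.75 F [ 1.3 -0.1 -0.6] q [ 0.56  0.13  1.61 -0.    1.39 -0.79]
 SHIFT [-235.5, -413.3, -11.8] TURN [0.1, 0.06, 11.22] rows>= 11.4
t 7.37 pos [547.6 372.4 118. ] yang 77.5 w 0.75 F [ 1.3 -0.1 -0.6] q [ 0.56  0.13  1.61 -0.    1.39 -0.79]
 SHIFT [-235.5, -413.3, -11.8] TURN [0.03, 0.1, -3.78] rows>= 11.4
```

View pics/w4.png

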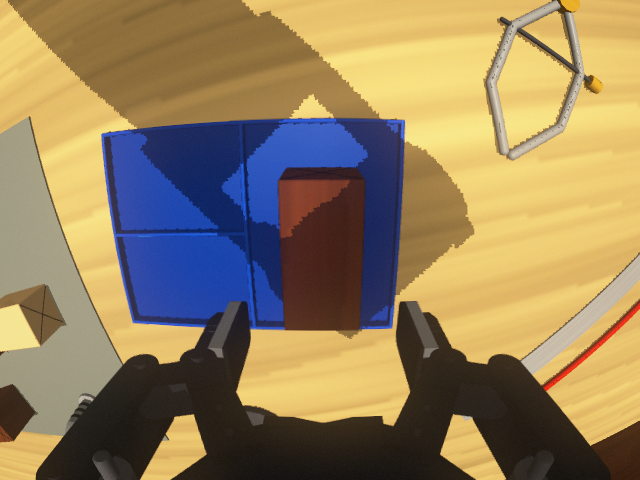

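Emit:
send_rows --commands '[[1, [-15, -25, 0], [0, 0, -0.3]], [1, [-35, -60, -2], [0, 0, -0.6]], [1, [-55, -96, -3], [0, 0, -1]], [1, [-75, -131, -4], [0, 0, -1.4]], [1, [-95, -166, -5], [0, 0, -1.8]], [1, [-115, -202, -6], [0, 0, -2.2]], [1, [-135, -237, -7], [0, 0, -2.5]], [1, [-155, -272, -8], [0, 0, -2.8]], [1, [-175, -307, -9], [0, 0, -3.1]], [1, [-195, -342, -10], [0, 0, -3.4]]]'

```text
t: 8.25
tool_pos: [662.9, -6.0, 123.9]
orientation: [0.003, -0.07, 0.998, 0.001]
ft_force: [0.5, 1.2, -0.0]
gripper_width: 0.994
```

```bash
python3 go.py 688 -82 130 -79.8
```

```text
t 8.25 pos [662.9  -6.  123.9] yang 98.0 w 0.994 F [ 0.5  1.2 -0. ] q [-0.05  0.13  1.6   0.    1.4  -1.76]
 SHIFT [-14.4, -78.7, -6.1] TURN [0.01, 0.06, -0.37] rows>= 1.9
```

Emit:
send_rows --commands '[[1, [-6, -33, -2], [0, 0, -0.2]], [1, [-11, -60, -4], [0, 0, -0.37]], [1, [-14, -76, -6], [0, 0, -0.37]], [1, [-14, -79, -6], [0, 0, -0.37]], [1, [-14, -79, -6], [0, 0, -0.37]]]'

```text
t: 8.67
tool_pos: [687.3, -82.7, 128.3]
orientation: [0.002, -0.088, 0.996, 0.001]
ft_force: [-0.3, -0.2, 0.4]
gripper_width: 1.001
```

```bash
python3 go.py 688 -82 12 100.2;  python3 - <<'E'
from h import *
cv2.imwrite('pics/w5.png',cap("wrist")["img"]);cv2.imwrite('pics/t5.png',cap("top")["img"])
E
```

```text
t 8.67 pos [687.3 -82.7 128.3] yang 100.1 w 1.001 F [-0.3 -0.2  0.4] q [-0.16  0.19  1.52  0.    1.42 -1.91]
 SHIFT [-0.3, 0.4, 116.3] TURN [0.01, 0.04, -0.01] rows>= 2.8
```

View pics/w5.png

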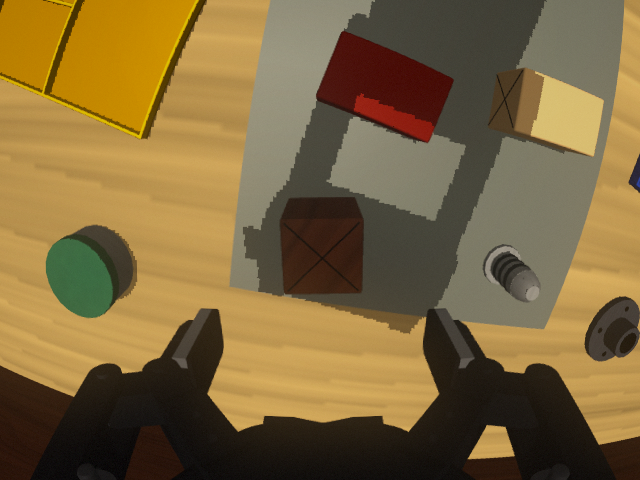

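View pics/t5.png

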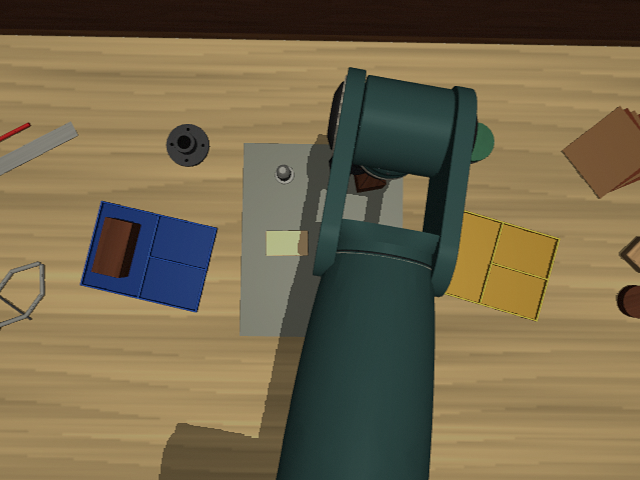

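Run:
```python
from h import *
s=st();c=cap("wrist")
P=wplane(s,c,[(280,221),(364,221),(362,293),(284,294),(322,259)],60)
print(P.round(1),P[:4].mean(0),[np.linalg.norm(P[i]-P[(i+1)%4]).round(1) for i in range(4)])
```

```text
[[ 672.  -110.3   60. ]
 [ 663.1  -61.    60. ]
 [ 710.2  -51.9   60. ]
 [ 719.8 -101.1   60. ]
 [ 691.5  -81.4   60. ]] [691.28051096 -81.10195546  60.        ] [np.float64(50.1), np.float64(48.0), np.float64(50.1), np.float64(48.7)]
```

Emit:
send_rows --commands '[[1, [0, 0, 25], [0, 0, 0]], [1, [0, 0, 58], [0, 0, 0]], [1, [0, 0, 92], [0, 0, 0]], [1, [0, 0, 110], [0, 0, 0]], [1, [0, 0, 116], [0, 0, 0]], [1, [0, 0, 116], [0, 0, 0]], [1, [0, 0, 116], [0, 0, 0]]]'

```text
t: 9.4
tool_pos: [688.4, -80.1, 14.5]
orientation: [0.003, -0.09, 0.996, 0.001]
ft_force: [-0.5, -0.9, 0.3]
gripper_width: 1.002
```

Emit:
send_rows --commands '[[-1, [0, 0, 0], [0, 0, 0]], [-1, [0, 0, 0], [0, 0, 0]], [-1, [0, 0, 0], [0, 0, 0]], [-1, [0, 0, 0], [0, 0, 0]], [-1, [0, 0, 0], [0, 0, 0]], [-1, [0, 0, 0], [0, 0, 0]]]'

```text
t: 9.9
tool_pos: [689.1, -80.2, 16.2]
orientation: [0.004, -0.09, 0.996, 0.0]
ft_force: [-0.8, 1.0, 7.4]
gripper_width: 0.573
```

Emit:
send_rows --commands '[[-1, [0, 0, -10], [0, 0, 0]], [-1, [0, 0, -35], [0, 0, 0]], [-1, [0, 0, -68], [0, 0, 0]], [-1, [0, 0, -95], [0, 0, 0]], [-1, [0, 0, -110], [0, 0, 0]], [-1, [0, 0, -110], [0, 0, 0]]]'

```text
t: 10.4
tool_pos: [689.6, -80.6, 131.2]
orientation: [0.007, -0.09, 0.996, -0.0]
ft_force: [1.1, 0.5, -0.7]
gripper_width: 0.584
```

```bash
python3 go.py 561 258 125 77.8
```

```text
t 10.4 pos [689.6 -80.6 131.2] yang 100.3 w 0.584 F [ 1.1  0.5 -0.7] q [-0.15  0.19  1.52  0.    1.41 -1.91]
 SHIFT [66.0, 356.2, 4.6] TURN [0.01, 0.14, 3.75] rows>= 8.7
```

Emit:
send_rows --commands '[[-1, [4, 20, 0], [0, 0.1, 0.3]], [-1, [10, 55, 0], [0, 0.1, 0.7]], [-1, [17, 93, 1], [0, 0.1, 1.1]], [-1, [24, 131, 2], [0, 0.1, 1.5]], [-1, [31, 169, 2], [0, 0.1, 1.9]], [-1, [38, 207, 3], [0, 0.1, 2.3]], [-1, [45, 245, 3], [0, 0.1, 2.7]], [-1, [52, 283, 4], [0, 0.1, 3.1]], [-1, [59, 320, 4], [0, 0.1, 3.5]], [-1, [64, 345, 4], [0, 0.1, 3.7]]]'

```text
t: 11.23
tool_pos: [563.1, 249.8, 124.4]
orientation: [0.001, 0.104, 0.995, 0.001]
ft_force: [-0.2, 0.2, -0.3]
gripper_width: 0.583
```

Emit:
send_rows --commands '[[-1, [0, 12, 0], [0, 0, 0]], [-1, [0, 12, 0], [0, 0, 0]], [-1, [0, 12, 0], [0, 0, 0]]]'

```text
t: 11.48
tool_pos: [565.5, 261.6, 123.4]
orientation: [0.001, 0.104, 0.995, 0.0]
ft_force: [0.2, -0.8, -0.2]
gripper_width: 0.579
```

```bash
python3 go.py 561 258 24 77.8;python3 - <<'E'
from h import *
cv2.imwrite('pics/w6.png',cap("wrist")["img"])
E
```

```text
t 11.48 pos [565.5 261.6 123.4] yang 78.1 w 0.579 F [ 0.2 -0.8 -0.2] q [ 0.39  0.05  1.69 -0.    1.4  -0.97]
 SHIFT [3.8, -4.5, 99.4] TURN [0.0, 0.01, 0.05] rows>= 2.4
```

View pics/w6.png

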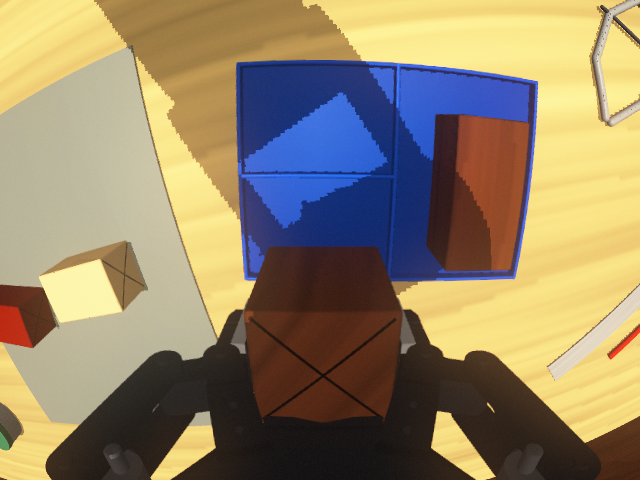

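Emit:
send_rows --commands '[[-1, [2, -2, 20], [0, 0, 0]], [-1, [4, -4, 50], [0, 0, 0]], [-1, [4, -4.5, 78], [0, 0, 0]], [-1, [4, -4.5, 94], [0, 0, 0]], [-1, [4, -4.5, 100], [0, 0, 0]], [-1, [4, -4.5, 101], [0, 0, 0]], [-1, [4, -4.5, 101], [0, 0, 0]], [-1, [4, -4.5, 101], [0, 0, 0]]]'

```text
t: 12.2
tool_pos: [562.0, 257.2, 24.1]
orientation: [0.002, 0.104, 0.995, 0.001]
ft_force: [0.3, 0.2, -0.7]
gripper_width: 0.582
```

```bash
python3 go.py 561 258 19.2 77.8
python3 - <<'E'
from h import *
cv2.imwrite('pics/s6.png',cap("scene")["img"][200:400,380:640].repeat(3,0).repeat(3,1))
E
```

```text
t 12.2 pos [562.  257.2  24.1] yang 78.0 w 0.582 F [ 0.3  0.2 -0.7] q [ 0.39  0.12  1.78 -0.    1.23 -0.97]
 SHIFT [1.2, 0.6, 4.9] TURN [0.01, 0.03, 0.04] rows>= 0.1
```

View pics/s6.png

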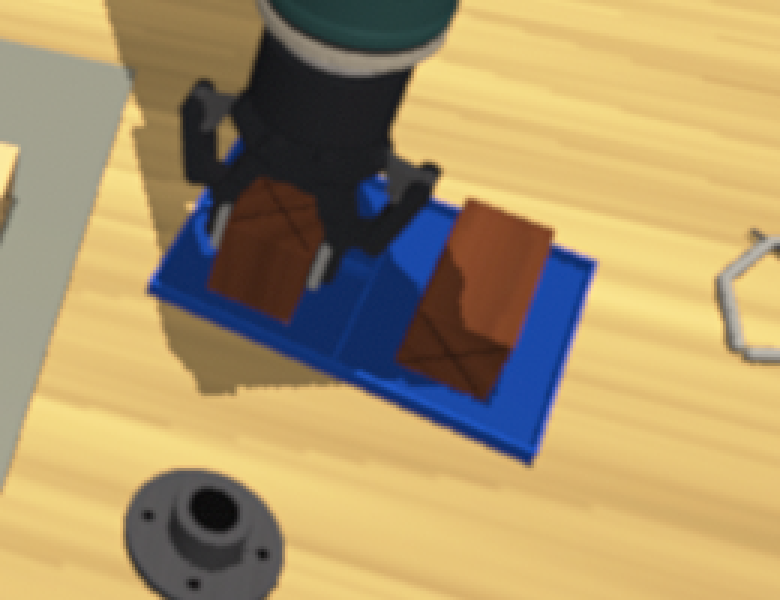

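Emit:
send_rows --commands '[[-1, [0, 0, 1.5], [0, 0, 0]], [-1, [0, 0, 3], [0, 0, 0]], [-1, [0, 0, 4.5], [0, 0, 0]], [-1, [0, 0, 5], [0, 0, 0]], [-1, [0, 0, 5.5], [0, 0, 0]]]'

```text
t: 12.67
tool_pos: [562.1, 257.5, 19.2]
orientation: [0.002, 0.104, 0.995, 0.001]
ft_force: [-4.4, -1.0, 11.0]
gripper_width: 0.581
```

Emit:
send_rows --commands '[[0.3, [0, 0, 0], [0, 0, 0]], [0.4, [0, 0, 0], [0, 0, 0]], [0.5, [0, 0, 0], [0, 0, 0]], [0.5, [0, 0, 0], [0, 0, 0]], [0.5, [0, 0, -8], [0, 0, 0]], [0.5, [0, 0, -35], [0, 0, 0]], [0.5, [0, 0, -68], [0, 0, 0]], [0.5, [0, 0, -95], [0, 0, 0]], [0.5, [0, 0, -110], [0, 0, 0]], [0.5, [0, 0, -110], [0, 0, 0]]]'

```text
t: 13.5
tool_pos: [562.9, 257.9, 133.7]
orientation: [0.004, 0.104, 0.995, 0.002]
ft_force: [-0.4, 0.2, -0.0]
gripper_width: 0.749
```

```bash
python3 go.py 455.5 -85.4 130 90;  python3 - <<'E'
from h import *
cv2.imwrite('pics/w7.png',cap("wrist")["img"])
E
```

```text
t 13.5 pos [562.9 257.9 133.7] yang 78.0 w 0.749 F [-0.4  0.2 -0. ] q [ 0.39  0.03  1.69 -0.    1.41 -0.97]
 SHIFT [34.0, -358.1, 1.7] TURN [0.04, 0.08, -1.99] rows>= 8.6
```

View pics/w7.png

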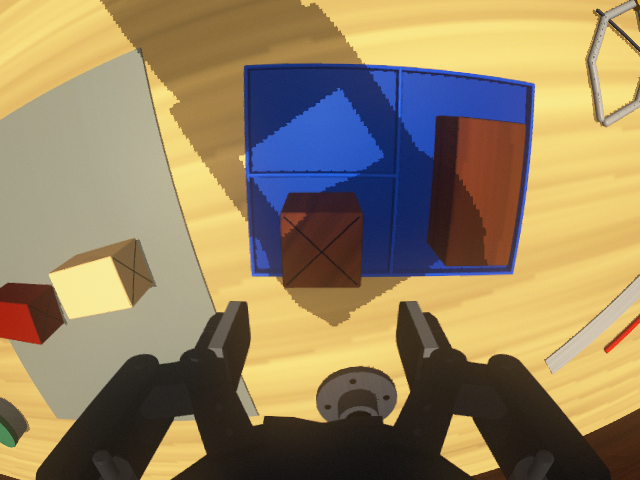

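Emit:
send_rows --commands '[[1, [2, -20, 0], [0, 0.1, 0]], [1, [5, -55, 0], [0, 0.1, 0]], [1, [9, -93, 1], [0, 0.1, 0]], [1, [13, -131, 1], [0, 0.1, 0]], [1, [17, -169, 1], [0, 0.1, 0]], [1, [20, -207, 1], [0, 0.1, 0]], [1, [23, -245, 1], [0, 0.1, 0]], [1, [27, -283, 2], [0, 0.1, 0]], [1, [31, -320, 2], [0, 0.1, 0]], [1, [33, -345, 2], [0, 0.1, 0]]]'

```text
t: 14.38
tool_pos: [456.7, -75.2, 126.1]
orientation: [-0.003, 0.105, 0.995, 0.002]
ft_force: [0.5, 0.2, -0.1]
gripper_width: 1.001
```

Emit:
send_rows --commands '[[1, [1, -11, 0], [0, 0, 0]], [1, [1, -11, 0], [0, 0, 0]], [1, [1, -11, 0], [0, 0, 0]]]'

```text
t: 14.63
tool_pos: [452.9, -86.0, 125.0]
orientation: [-0.004, 0.105, 0.994, 0.002]
ft_force: [0.3, -0.3, -0.3]
gripper_width: 1.0
```

```bash
python3 go.py 455.5 -85.4 9 78;  python3 - <<'E'
from h import *
cv2.imwrite('pics/w8.png',cap("wrist")["img"])
E
```

```text
t 14.63 pos [452.9 -86.  125. ] yang 77.9 w 1.0 F [ 0.3 -0.3 -0.3] q [-0.24 -0.31  2.01  0.    1.45 -1.6 ]
 SHIFT [-3.3, 0.8, 116.0] TURN [0.03, -0.08, -0.02] rows>= 2.8
```

View pics/w8.png

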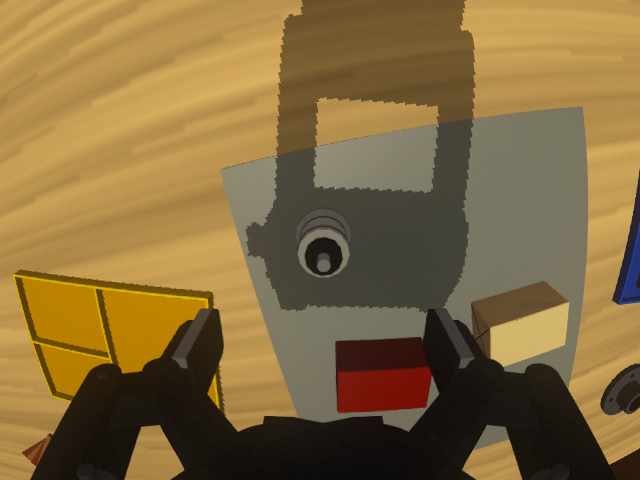

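Run:
```python
from h import *
s=st();c=cap("wrist")
print(wplane(s,c,[(323.5,252)],44).round(1),wplane(s,c,[(323.5,266)],64).round(1))
```

```text
[[456.6 -85.2  44. ]] [[458.1 -85.6  64. ]]
```

Emit:
send_rows --commands '[[1, [-2, 0.5, 25], [0, -0.08, 0]], [1, [-3.3, 0.8, 58], [0, -0.08, 0]], [1, [-3.3, 0.8, 92], [0, -0.08, 0]], [1, [-3.3, 0.8, 110], [0, -0.08, 0]], [1, [-3.3, 0.8, 116], [0, -0.08, 0]], [1, [-3.3, 0.8, 117], [0, -0.08, 0]], [1, [-3.3, 0.8, 117], [0, -0.08, 0]]]'

```text
t: 15.32
tool_pos: [456.6, -84.0, 9.2]
orientation: [0.001, 0.104, 0.995, 0.002]
ft_force: [1.2, -0.9, 0.0]
gripper_width: 0.995
```

Emit:
send_rows --commands '[[-1, [0, 0, 0], [0, 0, 0]], [-1, [0, 0, 0], [0, 0, 0]], [-1, [0, 0, 0], [0, 0, 0]], [-1, [0, 0, 0], [0, 0, 0]], [-1, [0, 0, 0], [0, 0, 0]], [-1, [0, 0, 0], [0, 0, 0]], [-1, [0, 0, 0], [0, 0, 0]], [-1, [0, 0, 0], [0, 0, 0]]]'

```text
t: 15.98
tool_pos: [457.0, -84.1, 10.0]
orientation: [0.001, 0.104, 0.995, 0.002]
ft_force: [-1.4, 1.3, 6.6]
gripper_width: 0.386
```

```bash
python3 go.py 455.5 -85.4 9 78;  python3 - <<'E'
from h import *
cv2.imwrite('pics/w9.png',cap("wrist")["img"])
E
```

```text
t 15.98 pos [457.  -84.1  10. ] yang 78.1 w 0.386 F [-1.4  1.3  6.6] q [-0.24 -0.2   2.12  0.    1.22 -1.6 ]
 SHIFT [1.2, -1.6, 1.0] TURN [0.03, 0.02, 0.01] rows>= 0.1
```

View pics/w9.png

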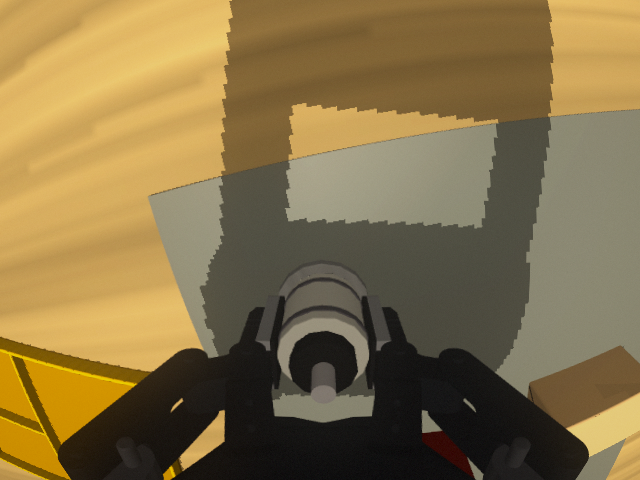

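Emit:
send_rows --commands '[[-1, [0, 0, -10], [0, 0, 0]], [-1, [0, 0, -35], [0, 0, 0]], [-1, [0, 0, -68], [0, 0, 0]], [-1, [0, 0, -95], [0, 0, 0]], [-1, [0, 0, -112], [0, 0, 0]], [-1, [0, 0, -112], [0, 0, 0]]]'

```text
t: 16.53
tool_pos: [458.1, -84.8, 126.9]
orientation: [0.004, 0.104, 0.995, 0.001]
ft_force: [1.1, -0.9, 0.2]
gripper_width: 0.386
```

```bash
python3 go.py 485 274.6 122 77.8
```

```text
t 16.53 pos [458.1 -84.8 126.9] yang 78.1 w 0.386 F [ 1.1 -0.9  0.2] q [-0.24 -0.32  2.01  0.    1.44 -1.6 ]
 SHIFT [48.1, 357.2, 5.6] TURN [0.03, 0.08, 0.04] rows>= 8.6
```

Emit:
send_rows --commands '[[-1, [3, 20, 0], [0, 0.1, 0]], [-1, [8, 55, 0], [0, 0.1, 0]], [-1, [13, 93, 1], [0, 0.1, 0]], [-1, [18, 131, 1], [0, 0.1, 0]], [-1, [23, 169, 1], [0, 0.1, 0]], [-1, [28, 207, 1], [0, 0.1, 0]], [-1, [33, 245, 2], [0, 0.1, 0]], [-1, [38, 283, 2], [0, 0.1, 0]], [-1, [43, 320, 2], [0, 0.1, 0]], [-1, [47, 345, 2], [0, 0.1, 0]]]'

```text
t: 17.37
tool_pos: [482.9, 265.3, 124.9]
orientation: [-0.001, 0.103, 0.995, 0.002]
ft_force: [0.2, -0.3, -1.1]
gripper_width: 0.39
```

Emit:
send_rows --commands '[[-1, [1, 10, 0], [0, 0, 0]], [-1, [1, 10, 0], [0, 0, 0]], [-1, [1, 10, 0], [0, 0, 0]]]'

```text
t: 17.62
tool_pos: [483.7, 274.9, 124.4]
orientation: [-0.002, 0.103, 0.995, 0.001]
ft_force: [0.2, -0.5, -2.1]
gripper_width: 0.387
```

```bash
python3 go.py 485 274.6 17 77.8;python3 - <<'E'
from h import *
cv2.imwrite('pics/w10.png',cap("wrist")["img"])
E
```

```text
t 17.62 pos [483.7 274.9 124.4] yang 78.2 w 0.387 F [ 0.2 -0.5 -2.1] q [ 0.47 -0.09  1.83  0.    1.41 -0.9 ]
 SHIFT [-1.8, -0.3, 107.4] TURN [0.02, -0.03, 0.06] rows>= 2.6
```

View pics/w10.png

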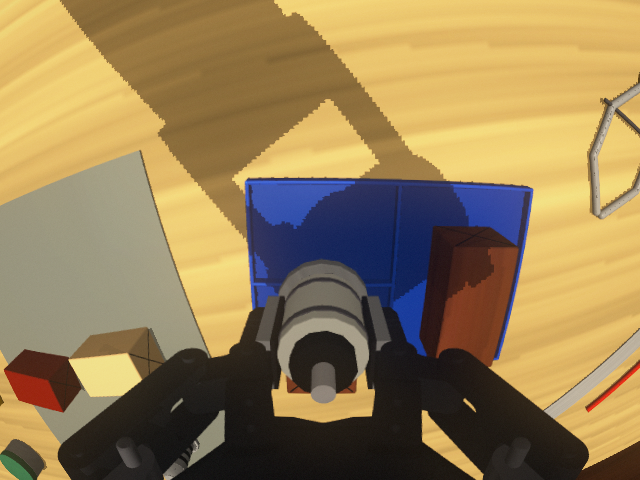

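Emit:
send_rows --commands '[[-1, [-1, 0, 20], [0, 0, 0]], [-1, [-1.8, -0.3, 50], [0, 0, 0]], [-1, [-1.8, -0.3, 80], [0, 0, 0]], [-1, [-1.8, -0.3, 98], [0, 0, 0]], [-1, [-1.8, -0.3, 106], [0, 0, 0]], [-1, [-1.8, -0.3, 108], [0, 0, 0]], [-1, [-1.8, -0.3, 108], [0, 0, 0]], [-1, [-1.8, -0.3, 108], [0, 0, 0]]]'

```text
t: 18.33
tool_pos: [486.0, 273.9, 18.1]
orientation: [-0.001, 0.104, 0.995, 0.002]
ft_force: [0.2, 0.1, -1.7]
gripper_width: 0.392
```

```bash
python3 go.py 485 274.6 13 77.8
python3 - <<'E'
from h import *
cv2.imwrite('pics/s10.png',cap("scene")["img"][200:400,380:640].repeat(3,0).repeat(3,1))
E
```

```text
t 18.33 pos [486.  273.9  18.1] yang 78.1 w 0.392 F [ 0.2  0.1 -1.7] q [ 0.47  0.01  1.92  0.    1.22 -0.9 ]
 SHIFT [1.1, 0.5, 5.1] TURN [0.03, -0.02, 0.05] rows>= 0.1
```

View pics/s10.png

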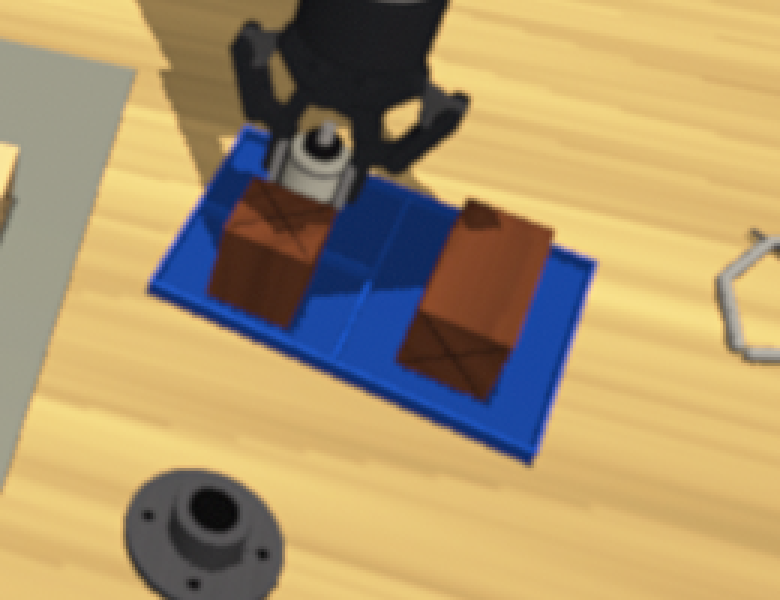

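Emit:
send_rows --commands '[[-1, [0, 0, 1.5], [0, 0, 0]], [-1, [0, 0, 3], [0, 0, 0]], [-1, [0, 0, 4.5], [0, 0, 0]], [-1, [0, 0, 5], [0, 0, 0]], [-1, [0, 0, 5.5], [0, 0, 0]]]'

```text
t: 18.8
tool_pos: [486.0, 274.1, 13.0]
orientation: [-0.001, 0.104, 0.995, 0.002]
ft_force: [-5.4, -0.9, 9.8]
gripper_width: 0.384
```

Emit:
send_rows --commands '[[-0.1, [0, 0, 0], [0, 0, 0]], [0.1, [0, 0, 0], [0, 0, 0]], [0.3, [0, 0, 0], [0, 0, 0]], [0.3, [0, 0, 0], [0, 0, 0]], [0.3, [0, 0, -8], [0, 0, 0]], [0.3, [0, 0, -35], [0, 0, 0]], [0.3, [0, 0, -68], [0, 0, 0]], [0.3, [0, 0, -95], [0, 0, 0]], [0.3, [0, 0, -112], [0, 0, 0]], [0.3, [0, 0, -115], [0, 0, 0]]]'

```text
t: 19.63
tool_pos: [487.3, 274.3, 132.6]
orientation: [0.002, 0.104, 0.995, 0.003]
ft_force: [-0.5, 0.3, 0.2]
gripper_width: 0.65
```

```bash
python3 go.py 562.3 63 125 0.9;  python3 - <<'E'
from h import *
cv2.imwrite('pics/w11.png',cap("wrist")["img"])
E
```

```text
t 19.63 pos [487.3 274.3 132.6] yang 78.1 w 0.65 F [-0.5  0.3  0.2] q [ 0.47 -0.1   1.82  0.    1.42 -0.9 ]
 SHIFT [-116.9, -191.3, 6.5] TURN [0.07, -0.02, 12.87] rows>= 10.8
```

View pics/w11.png

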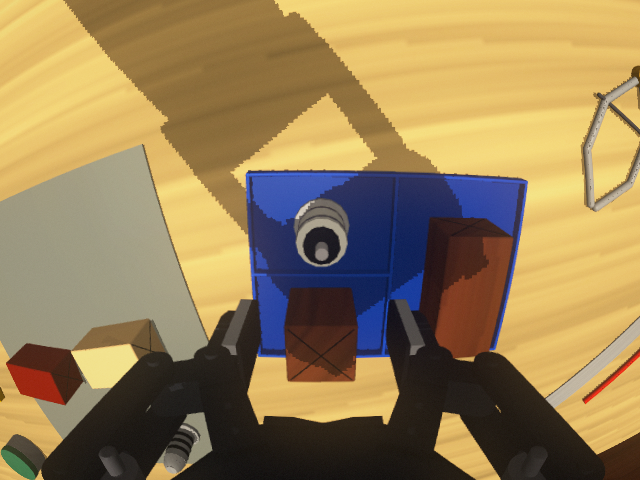

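Emit:
send_rows --commands '[[1, [-8, -12, 0], [0, 0, 0.7]], [1, [-20, -32, 1], [0, 0, 1.8]], [1, [-32, -53, 2], [0, 0, 2.95]], [1, [-44, -73, 2], [0, 0, 4.1]], [1, [-56, -93, 3], [0, 0, 5.25]], [1, [-68, -113, 4], [0, 0, 6.4]], [1, [-80, -133, 4], [0, 0, 7.55]], [1, [-92, -151, 5], [0, 0, 8.7]], [1, [-101, -167, 6], [0, 0, 9.85]], [1, [-110, -180, 6], [0, 0, 11]]]'

```text
t: 20.52
tool_pos: [557.1, 73.9, 122.6]
orientation: [-0.001, 0.631, 0.776, 0.002]
ft_force: [0.6, 0.3, 0.2]
gripper_width: 0.999
```

```bash
python3 go.py 562.3 63 125 0.9
```

```text
t 20.52 pos [557.1  73.9 122.6] yang 11.7 w 0.999 F [0.6 0.3 0.2] q [ 0.08 -0.08  1.82  0.01  1.4  -0.12]
 SHIFT [-11.7, 2.8, -2.5] TURN [0.01, -0.05, 1.81] rows>= 1.5
```

Emit:
send_rows --commands '[[1, [-6, 1.5, -2], [0, 0, 1]], [1, [-12, 3, -2], [0, 0, 1.8]], [1, [-12, 3, -2], [0, 0, 1.8]], [1, [-12, 3, -2], [0, 0, 1.8]]]'

```text
t: 20.85
tool_pos: [562.2, 62.7, 123.6]
orientation: [-0.002, 0.701, 0.714, 0.002]
ft_force: [-0.5, 0.2, 0.1]
gripper_width: 1.004
```

```bash
python3 go.py 562.3 63 9 0.9;  python3 - <<'E'
from h import *
cv2.imwrite('pics/w12.png',cap("wrist")["img"])
E
```

```text
t 20.85 pos [562.2  62.7 123.6] yang 1.1 w 1.004 F [-0.5  0.2  0.1] q [ 0.06 -0.07  1.81  0.01  1.41  0.04]
 SHIFT [-0.3, 0.2, 114.6] TURN [-0.01, -0.05, 0.03] rows>= 2.7
```

View pics/w12.png

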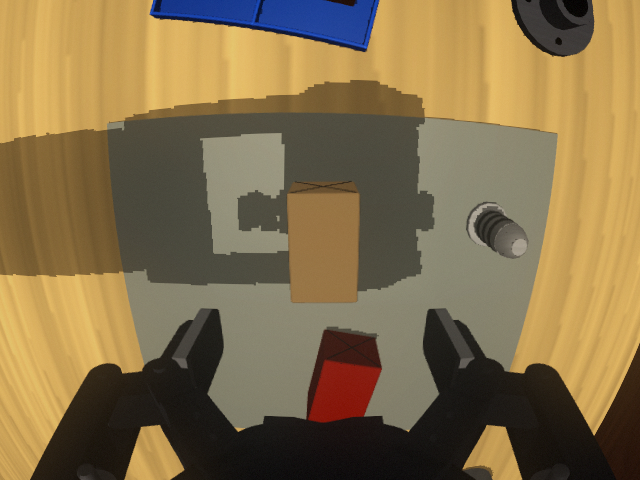

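Run:
```python
from h import *
s=st();c=cap("wrist")
P=wplane(s,c,[(288,193),(359,193),(357,302),(291,302)],45)
print(P.mean(0).round(1),[np.linalg.norm(P[i]-P[(i+1)%4]).round(1) for i in range(4)])
```

```text
[564.5  63.1  45. ] [np.float64(43.4), np.float64(74.7), np.float64(44.8), np.float64(74.6)]
```

Emit:
send_rows --commands '[[1, [0, 0, 25], [0, 0, 0]], [1, [0, 0, 58], [0, 0, 0]], [1, [0, 0, 92], [0, 0, 0]], [1, [0, 0, 108], [0, 0, 0]], [1, [0, 0, 115], [0, 0, 0]], [1, [0, 0, 116], [0, 0, 0]], [1, [0, 0, 116], [0, 0, 0]]]'

```text
t: 21.53
tool_pos: [562.5, 64.0, 8.7]
orientation: [-0.002, 0.7, 0.714, 0.002]
ft_force: [-0.4, 0.1, -0.1]
gripper_width: 0.998
```

Emit:
send_rows --commands '[[-1, [0, 0, 0], [0, 0, 0]], [-1, [0, 0, 0], [0, 0, 0]], [-1, [0, 0, 0], [0, 0, 0]], [-1, [0, 0, 0], [0, 0, 0]], [-1, [0, 0, 0], [0, 0, 0]], [-1, [0, 0, 0], [0, 0, 0]], [-1, [0, 0, 0], [0, 0, 0]]]'

```text
t: 22.12
tool_pos: [563.1, 64.1, 9.8]
orientation: [-0.001, 0.7, 0.714, 0.003]
ft_force: [-0.8, -0.5, 6.1]
gripper_width: 0.524
```

```bash
python3 go.py 562.3 63 120 0.9
```

```text
t 22.12 pos [563.1  64.1   9.8] yang 1.2 w 0.524 F [-0.8 -0.5  6.1] q [0.07 0.03 1.9  0.01 1.2  0.04]
 SHIFT [-0.5, -0.6, -110.2] TURN [0.02, -0.05, 0.05] rows>= 2.6
```

Emit:
send_rows --commands '[[-1, [0, 0, -10], [0, 0, 0]], [-1, [0, 0, -35], [0, 0, 0]], [-1, [0, 0, -68], [0, 0, 0]], [-1, [0, 0, -95], [0, 0, 0]], [-1, [0, 0, -112], [0, 0, 0]], [-1, [0, 0, -112], [0, 0, 0]]]'

```text
t: 22.62
tool_pos: [564.4, 63.5, 127.2]
orientation: [0.001, 0.7, 0.714, 0.005]
ft_force: [0.7, 1.4, 0.2]
gripper_width: 0.523
```

```bash
python3 go.py 546 -261 122 74.9
```

```text
t 22.62 pos [564.4  63.5 127.2] yang 1.2 w 0.523 F [0.7 1.4 0.2] q [ 0.06 -0.08  1.81  0.01  1.4   0.04]
 SHIFT [-324.1, -25.2, 3.1] TURN [0.11, 0.0, -12.28] rows>= 10.3
```

Emit:
send_rows --commands '[[-1, [-15, -1, 0], [0, 0, -0.6]], [-1, [-43, -3, 0], [0, 0, -1.7]], [-1, [-73, -6, 1], [0, 0, -2.8]], [-1, [-103, -8, 1], [0, 0, -3.9]], [-1, [-133, -10, 1], [0, 0, -5]], [-1, [-163, -13, 2], [0, 0, -6.1]], [-1, [-193, -15, 2], [0, 0, -7.2]], [-1, [-223, -17, 2], [0, 0, -8.3]], [-1, [-251, -19, 3], [0, 0, -9.4]], [-1, [-279, -22, 3], [0, 0, -10.5]]]'

```text
t: 23.45
tool_pos: [547.7, -217.2, 121.8]
orientation: [0.003, 0.221, 0.975, 0.004]
ft_force: [0.4, 0.8, -1.6]
gripper_width: 0.523
```

```bash
python3 go.py 546 -261 122 74.9
```

```text
t 23.45 pos [ 547.7 -217.2  121.8] yang 64.5 w 0.523 F [ 0.4  0.8 -1.6] q [-0.43 -0.02  1.76  0.01  1.4  -1.55]
 SHIFT [-17.4, -40.3, -0.4] TURN [0.08, 0.05, -1.73] rows>= 1.5
```

Emit:
send_rows --commands '[[-1, [-8, -20, 0], [0, 0, -0.9]], [-1, [-15, -35, 0], [0, 0, -1.6]], [-1, [-17.5, -40, 0], [0.08, 0.05, -1.73]], [-1, [-17.5, -40, 0], [0.08, 0.05, -1.73]], [-1, [-17.5, -40, 0], [0.08, 0.05, -1.73]]]'

```text
t: 23.87
tool_pos: [546.1, -260.3, 121.2]
orientation: [-0.0, 0.133, 0.991, 0.0]
ft_force: [0.1, 0.4, -1.5]
gripper_width: 0.521
```

```bash
python3 go.py 546 -261 17 74.9;python3 - <<'E'
from h import *
cv2.imwrite('pics/w13.png',cap("wrist")["img"])
E
```

```text
t 23.87 pos [ 546.1 -260.3  121.2] yang 74.8 w 0.521 F [ 0.1  0.4 -1.5] q [-0.49  0.02  1.73  0.    1.4  -1.79]
 SHIFT [-0.1, -0.8, 104.1] TURN [0.01, -0.01, -0.02] rows>= 2.5
```

View pics/w13.png

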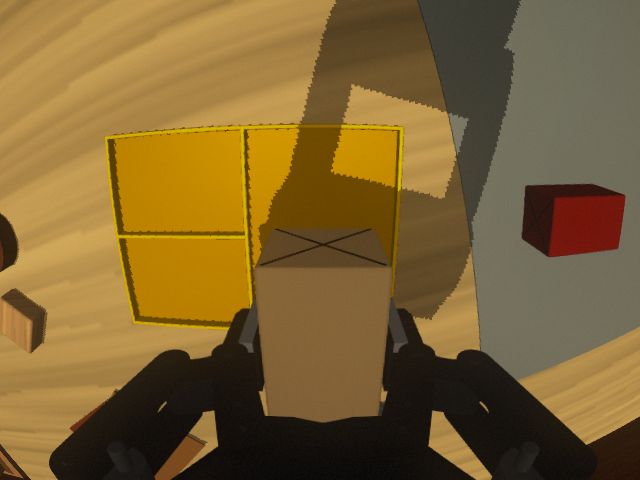

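Aligned over the long compartment (divider vertical at column 247, right wall at 400). Lower.

Emit:
send_rows --commands '[[-1, [0, -0.8, 20], [0, 0, 0]], [-1, [0, -0.8, 50], [0, 0, 0]], [-1, [0, -0.8, 80], [0, 0, 0]], [-1, [0, -0.8, 96], [0, 0, 0]], [-1, [0, -0.8, 103], [0, 0, 0]], [-1, [0, -0.8, 105], [0, 0, 0]], [-1, [0, -0.8, 105], [0, 0, 0]], [-1, [0, -0.8, 105], [0, 0, 0]]]'

```text
t: 24.58
tool_pos: [546.8, -260.7, 17.8]
orientation: [0.001, 0.132, 0.991, 0.0]
ft_force: [0.2, -0.4, -0.8]
gripper_width: 0.522
```

```bash
python3 go.py 546 -261 13 74.9
python3 - <<'E'
from h import *
cv2.imwrite('pics/s13.png',cap("scene")["img"][150:350,80:340].repeat(3,0).repeat(3,1))
E
```

```text
t 24.58 pos [ 546.8 -260.7   17.8] yang 74.8 w 0.522 F [ 0.2 -0.4 -0.8] q [-0.49  0.11  1.81  0.    1.22 -1.79]
 SHIFT [0.7, -0.5, 4.8] TURN [0.0, 0.01, -0.02] rows>= 0.1
```

View pics/s13.png

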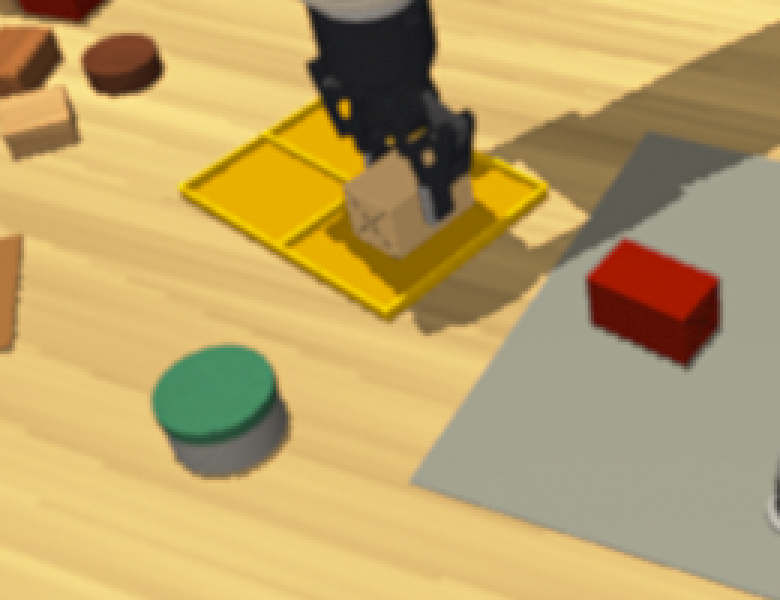

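Emit:
send_rows --commands '[[-1, [0, 0, 1.5], [0, 0, 0]], [-1, [0, 0, 3], [0, 0, 0]], [-1, [0, 0, 4.5], [0, 0, 0]], [-1, [0, 0, 5], [0, 0, 0]], [-1, [0, 0, 5.5], [0, 0, 0]]]'

```text
t: 25.05
tool_pos: [547.0, -260.9, 12.9]
orientation: [0.001, 0.132, 0.991, -0.0]
ft_force: [-2.4, 1.3, 9.6]
gripper_width: 0.522
```

Emit:
send_rows --commands '[[0.2, [0, 0, 0], [0, 0, 0]], [0.3, [0, 0, 0], [0, 0, 0]], [0.4, [0, 0, 0], [0, 0, 0]], [0.4, [0, 0, 0], [0, 0, 0]], [0.4, [0, 0, -8], [0, 0, 0]], [0.4, [0, 0, -35], [0, 0, 0]], [0.4, [0, 0, -68], [0, 0, 0]], [0.4, [0, 0, -95], [0, 0, 0]], [0.4, [0, 0, -112], [0, 0, 0]], [0.4, [0, 0, -115], [0, 0, 0]]]'

```text
t: 25.88
tool_pos: [547.9, -261.4, 132.6]
orientation: [0.003, 0.132, 0.991, -0.001]
ft_force: [-0.1, 0.7, 0.3]
gripper_width: 0.702
```

```bash
python3 go.py 691.5 72.3 132 74.9;  python3 - <<'E'
from h import *
cv2.imwrite('pics/w14.png',cap("wrist")["img"])
E
```

```text
t 25.88 pos [ 547.9 -261.4  132.6] yang 74.8 w 0.702 F [-0.1  0.7  0.3] q [-0.49  0.01  1.72  0.    1.41 -1.79]
 SHIFT [-51.1, 359.7, 0.6] TURN [-0.01, 0.07, -0.02] rows>= 8.7
```

View pics/w14.png

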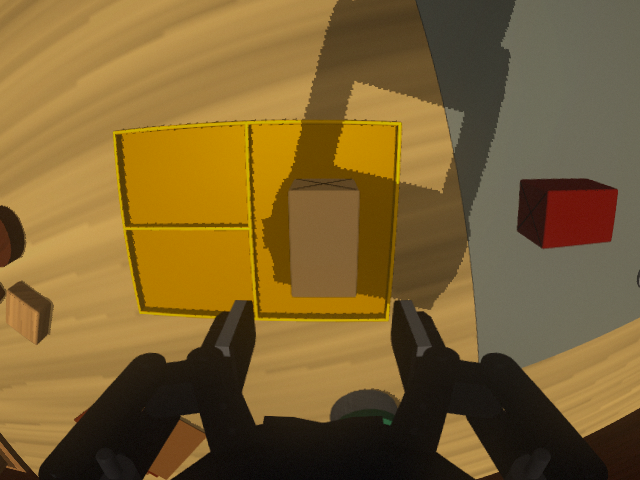

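Emit:
send_rows --commands '[[1, [-3, 20, 0], [0, 0.07, 0]], [1, [-8, 55, 0], [0, 0.07, 0]], [1, [-13, 93, 0], [0, 0.07, 0]], [1, [-19, 131, 0], [0, 0.07, 0]], [1, [-24, 169, 0], [0, 0.07, 0]], [1, [-29, 207, 0], [0, 0.07, 0]], [1, [-35, 245, 0], [0, 0.07, 0]], [1, [-40, 283, 0], [0, 0.07, 0]], [1, [-46, 320, 0], [0, 0.07, 0]], [1, [-49, 345, 0], [0, 0.07, 0]]]'

```text
t: 26.77
tool_pos: [685.6, 61.9, 129.5]
orientation: [-0.002, 0.132, 0.991, -0.0]
ft_force: [1.0, 0.1, -0.6]
gripper_width: 1.002
```

Emit:
send_rows --commands '[[1, [-2, 12, 0], [0, 0, 0]], [1, [-2, 12, 0], [0, 0, 0]], [1, [-2, 12, 0], [0, 0, 0]]]'

```text
t: 27.02
tool_pos: [690.2, 72.9, 128.2]
orientation: [-0.003, 0.131, 0.991, -0.001]
ft_force: [-0.4, 0.5, -0.0]
gripper_width: 0.997
```

```bash
python3 go.py 691.5 72.3 9 74.9;  python3 - <<'E'
from h import *
cv2.imwrite('pics/w15.png',cap("wrist")["img"])
E
```

```text
t 27.02 pos [690.2  72.9 128.2] yang 74.9 w 0.997 F [-0.4  0.5 -0. ] q [ 0.07  0.2   1.51  0.    1.43 -1.24]
 SHIFT [-2.0, -0.1, 119.2] TURN [-0.02, -0.05, 0.0] rows>= 2.9
```

View pics/w15.png

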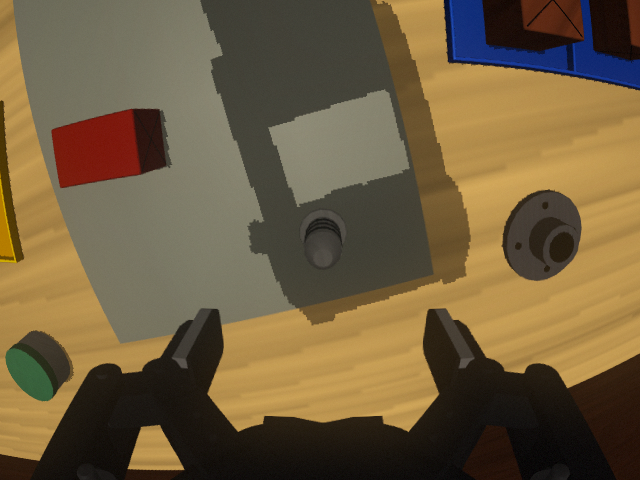

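Run:
```python
from h import *
s=st();c=cap("wrist")
print(wplane(s,c,[(323,233)],6).round(1),wplane(s,c,[(323,260)],58).round(1))
```

```text
[[693.7  71.4   6. ]] [[694.9  71.2  58. ]]
```

Emit:
send_rows --commands '[[1, [-2, 0, 25], [0, -0.05, 0]], [1, [-3, 0, 58], [0, -0.05, 0]], [1, [-3, 0, 92], [0, -0.05, 0]], [1, [-3, 0, 112], [0, -0.05, 0]], [1, [-3, 0, 119], [0, -0.05, 0]], [1, [-3, 0, 120], [0, -0.05, 0]], [1, [-3, 0, 120], [0, -0.05, 0]]]'

```text
t: 27.7
tool_pos: [693.0, 70.2, 10.0]
orientation: [0.001, 0.132, 0.991, -0.001]
ft_force: [1.2, -0.5, 1.0]
gripper_width: 1.002
```

Emit:
send_rows --commands '[[-1, [0, 0, 0], [0, 0, 0]], [-1, [0, 0, 0], [0, 0, 0]], [-1, [0, 0, 0], [0, 0, 0]], [-1, [0, 0, 0], [0, 0, 0]], [-1, [0, 0, 0], [0, 0, 0]], [-1, [0, 0, 0], [0, 0, 0]], [-1, [0, 0, 0], [0, 0, 0]], [-1, [0, 0, 0], [0, 0, 0]], [-1, [0, 0, 0], [0, 0, 0]]]'

```text
t: 28.45
tool_pos: [693.2, 70.3, 10.7]
orientation: [0.001, 0.132, 0.991, -0.001]
ft_force: [-2.0, 0.2, 6.0]
gripper_width: 0.284
```

```bash
python3 go.py 691.5 72.3 132 74.9;  python3 - <<'E'
from h import *
cv2.imwrite('pics/w16.png',cap("wrist")["img"])
E
```

```text
t 28.45 pos [693.2  70.3  10.7] yang 74.8 w 0.284 F [-2.   0.2  6. ] q [ 0.07  0.3   1.6  -0.    1.24 -1.24]
 SHIFT [1.9, 1.4, -121.3] TURN [-0.01, 0.03, -0.02] rows>= 2.9
```

View pics/w16.png

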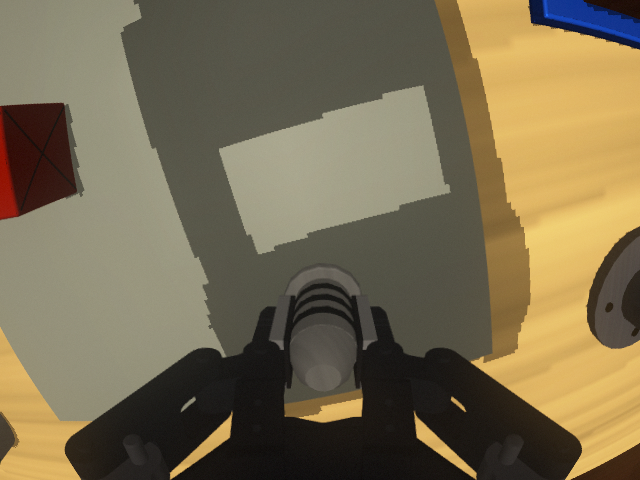

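Emit:
send_rows --commands '[[-1, [0, 0, -10], [0, 0, 0]], [-1, [0, 0, -35], [0, 0, 0]], [-1, [0, 0, -68], [0, 0, 0]], [-1, [0, 0, -95], [0, 0, 0]], [-1, [0, 0, -112], [0, 0, 0]], [-1, [0, 0, -112], [0, 0, 0]]]'

```text
t: 29.0
tool_pos: [694.5, 70.6, 128.3]
orientation: [0.004, 0.132, 0.991, -0.0]
ft_force: [1.1, 0.1, -0.4]
gripper_width: 0.28
```

```bash
python3 go.py 555.6 -375.6 122 74.9
```

```text
t 29.0 pos [694.5  70.6 128.3] yang 74.8 w 0.28 F [ 1.1  0.1 -0.4] q [ 0.07  0.2   1.51 -0.    1.42 -1.24]
 SHIFT [17.0, -467.0, 5.7] TURN [0.01, 0.08, -0.02] rows>= 11.2
```

Emit:
send_rows --commands '[[-1, [1, -20, 0], [0, 0.08, 0]], [-1, [2, -55, 0], [0, 0.08, 0]], [-1, [3, -93, 0], [0, 0.08, 0]], [-1, [5, -131, 1], [0, 0.08, 0]], [-1, [6, -170, 1], [0, 0.08, 0]], [-1, [8, -210, 1], [0, 0.08, 0]], [-1, [9, -250, 2], [0, 0.08, 0]], [-1, [11, -290, 2], [0, 0.08, 0]], [-1, [12, -330, 2], [0, 0.08, 0]], [-1, [13, -370, 2], [0, 0.08, 0]]]'

```text
t: 29.83
tool_pos: [583.7, -284.6, 125.4]
orientation: [-0.0, 0.132, 0.991, 0.001]
ft_force: [0.6, -0.3, -0.7]
gripper_width: 0.283
```

```bash
python3 go.py 555.6 -375.6 122 74.9
```

```text
t 29.83 pos [ 583.7 -284.6  125.4] yang 74.8 w 0.283 F [ 0.6 -0.3 -0.7] q [-0.49  0.11  1.62  0.    1.41 -1.8 ]
 SHIFT [3.2, -95.2, 3.3] TURN [0.01, -0.0, -0.02] rows>= 2.3
```

Emit:
send_rows --commands '[[-1, [1, -35, 0], [0, 0, 0]], [-1, [2, -65, 0], [0, 0, 0]], [-1, [3, -85, 0], [0, 0, 0]], [-1, [3, -94, 0], [0, 0, 0]], [-1, [3, -95, 0], [0, 0, 0]], [-1, [3, -95, 0], [0, 0, 0]]]'

```text
t: 30.33
tool_pos: [555.9, -375.1, 124.9]
orientation: [-0.0, 0.133, 0.991, 0.001]
ft_force: [0.3, 0.1, -1.3]
gripper_width: 0.28
```

```bash
python3 go.py 555.6 -375.6 18 74.9;python3 - <<'E'
from h import *
cv2.imwrite('pics/w17.png',cap("wrist")["img"])
E
```

```text
t 30.33 pos [ 555.9 -375.1  124.9] yang 74.8 w 0.28 F [ 0.3  0.1 -1.3] q [-0.63  0.15  1.57  0.    1.42 -1.94]
 SHIFT [0.0, -0.8, 106.9] TURN [0.02, -0.01, -0.02] rows>= 2.6
```

View pics/w17.png

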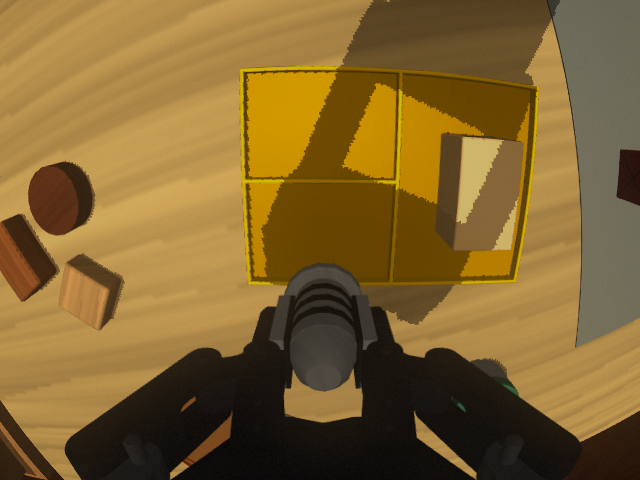

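Emit:
send_rows --commands '[[-1, [0, -0.8, 20], [0, 0, 0]], [-1, [0, -0.8, 50], [0, 0, 0]], [-1, [0, -0.8, 80], [0, 0, 0]], [-1, [0, -0.8, 97], [0, 0, 0]], [-1, [0, -0.8, 105], [0, 0, 0]], [-1, [0, -0.8, 107], [0, 0, 0]], [-1, [0, -0.8, 107], [0, 0, 0]], [-1, [0, -0.8, 107], [0, 0, 0]]]'

```text
t: 31.05
tool_pos: [556.7, -375.2, 19.7]
orientation: [0.001, 0.132, 0.991, 0.0]
ft_force: [0.4, -0.1, -0.5]
gripper_width: 0.282
```

```bash
python3 go.py 555.6 -375.6 13.7 74.9
python3 - <<'E'
from h import *
cv2.imwrite('pics/s17.png',cap("scene")["img"][150:350,80:340].repeat(3,0).repeat(3,1))
E
```

```text
t 31.05 pos [ 556.7 -375.2   19.7] yang 74.8 w 0.282 F [ 0.4 -0.1 -0.5] q [-0.63  0.24  1.66  0.    1.25 -1.94]
 SHIFT [1.0, -0.7, 6.0] TURN [0.01, 0.01, -0.01] rows>= 0.1
```

View pics/s17.png

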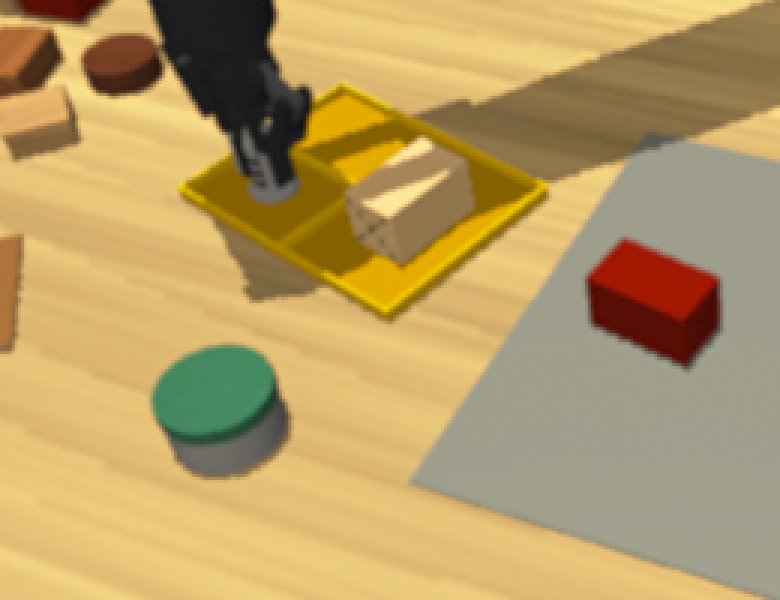

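Emit:
send_rows --commands '[[-1, [0, 0, 1.5], [0, 0, 0]], [-1, [0, 0, 3], [0, 0, 0]], [-1, [0, 0, 4.5], [0, 0, 0]], [-1, [0, 0, 6], [0, 0, 0]], [-1, [0, 0, 6.5], [0, 0, 0]]]'

```text
t: 31.52
tool_pos: [556.8, -375.4, 13.7]
orientation: [0.001, 0.132, 0.991, 0.0]
ft_force: [-3.8, 1.8, 8.7]
gripper_width: 0.282
```

Emit:
send_rows --commands '[[-0.3, [0, 0, 0], [0, 0, 0]], [-0.1, [0, 0, 0], [0, 0, 0]], [0.1, [0, 0, 0], [0, 0, 0]], [0.2, [0, 0, 0], [0, 0, 0]], [0.2, [0, 0, -8], [0, 0, 0]], [0.2, [0, 0, -35], [0, 0, 0]], [0.2, [0, 0, -68], [0, 0, 0]], [0.2, [0, 0, -100], [0, 0, 0]], [0.2, [0, 0, -135], [0, 0, 0]], [0.2, [0, 0, -150], [0, 0, 0]]]'

```text
t: 32.35
tool_pos: [557.4, -376.1, 169.7]
orientation: [0.003, 0.132, 0.991, -0.001]
ft_force: [0.2, -0.3, 0.8]
gripper_width: 0.604
```

```bash
python3 go.py 400 -200 220 74.9
```

```text
t 32.35 pos [ 557.4 -376.1  169.7] yang 74.8 w 0.604 F [ 0.2 -0.3  0.8] q [-0.63  0.13  1.53  0.    1.48 -1.94]
 SHIFT [197.6, 128.7, -51.8] TURN [-0.01, 0.07, -0.01] rows>= 5.8
```

Back off for an unobstructed final check.

Emit:
send_rows --commands '[[0.2, [15, 10, -5], [0, 0, 0]], [0.2, [45, 30, -15], [0, 0, 0]], [0.2, [78, 51, -22], [0, 0, 0]], [0.2, [110, 72, -30], [0, 0, 0]], [0.2, [143, 93, -38], [0, 0, 0]], [0.2, [172, 112, -45], [0, 0, 0]], [0.2, [190, 124, -50], [0, 0, 0]], [0.2, [197, 128, -52], [0, 0, 0]], [0.2, [197, 128, -52], [0, 0, 0]], [0.2, [197, 128, -52], [0, 0, 0]]]'

```text
t: 33.18
tool_pos: [400.7, -201.1, 220.6]
orientation: [0.004, 0.132, 0.991, -0.001]
ft_force: [-0.8, 0.0, 0.2]
gripper_width: 0.602
```

Run:
```python
from h import *
cv2.imwrite('pics/t18.png',cap("top")["img"]);cv2.imwrite('pics/s18.png',cap("scene")["img"])
```

```text
(no output)
```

View pics/t18.png

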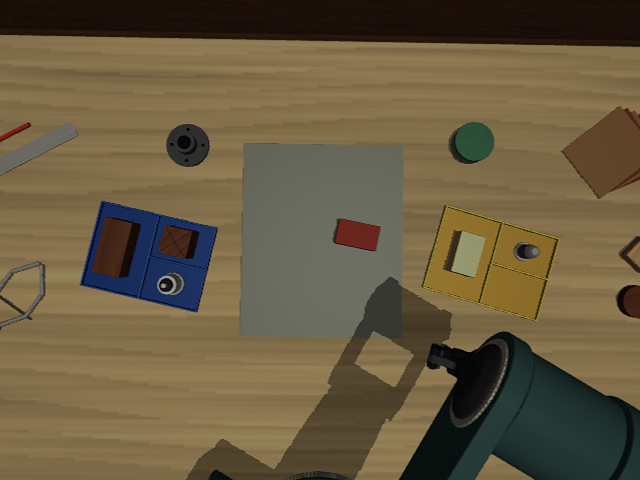

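View pics/s18.png

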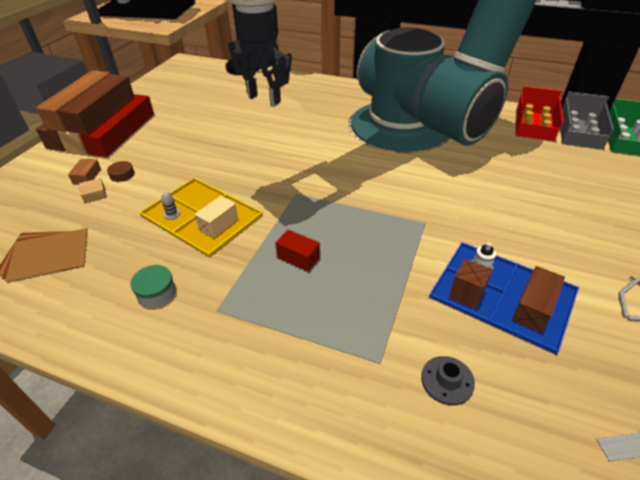

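```bash
python3 -c "
from station import workorder,status
print(workorder.close_job(), status.state()['t'])"
```

```text
the job is handed in; nothing more can be done
the job is handed in; nothing more can be done
```

Both kits are made up and the job is handed in, at about 33 s of the 109 s allowed.

- **Order:** I placed the walnut body, head blank, grinding mechanism, maple blank and steel stopper, in the order you listed them.
- **Set-down:** I lowered each piece to light contact with the tray floor before letting go. The measured force was 8–11 N, and the height matched a 3 mm floor to about 0.3 mm.
- **Final pictures:** The last top and scene views show the body and maple lying in the long compartments. The head, grinder and stopper stand upright, each in its own small compartment. The red blank, wax tin and faceplate show in the same places by eye as in the first pictures, and the arm is clear of everything.
- **Measurement disagreements:** The top-and-scene camera measurements put the blank tops 1.5–5 mm below their stated heights. They put the tray rims anywhere from -6 to 13 mm, against a true 12 mm, so I relied on contact for the floor height. The wrist camera differed from the top camera by up to about 3 mm sideways, which was well inside the clearances.

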